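Clear the jammed skate wheels in the feed tray

ROBOT

A 7-joint arm with a two-finger parallel gripper is mounted at the origin on the work surface. World frame = base frame: x ahead of the robot, y to its left, z up, the work surface at z = 0. Lengths are in m, angles in rad, forces in N, time in s.
With the tool pointing down it reaches from about 0.35 to 0.9 m from the base axis. Payload 8.1 kg.
Tool frame: the origin (TCP) lies midway between the tips of the shut fingers; the grasp point (between the pads) lies 19 mm behind it; x points along the fingers, z is the direction in which the jaws open and shut, and the axes are right-handed (so a half turn about x gives the same grasp; the last joint's range is limited). The gripper opens to 92 mm and grips with 3 to 60 N. Pads are 19 mm wide; open, the fingers measure 130 mm over their backs; the gripper's body (75 mm by 190 mm) begins 47 mm behind the grasp point.
Start: joints at [-1.447, 0.434, 0.025, 1.573, -0.012, 1.134, -0.075], TCP at [0.141, 0.609, 0.188] pointing down, gripper open.
Joint ranges: [-2.62, 2.62], [-0.44, 2.09], [-1.27, 1.32], [0.08, 2.57], [-1.32, 4.46], [0.12, 2], [-2.74, 2.74]. Speed limits (rad/s): [2.22, 2.22, 3.01, 3.01, 3.14, 3.14, 3.14].

INTERFACE

Orientations are given as a rotation vector (axis times angle).
In Python, from cell import arm gives the robot as it stands. The module is installed in compiled form; this text tells all that it offers.
- The arm moves only by the tool move_arm, never from a script. Its argument "steps" is text: rows parted by semicolons, each of 5 numbers parted by spaces: the shift along the tool's x, y, z in m, then the turn about the tool's x in rad, then the closure in counts, from 0 (fully open) to 255 (shut). A call has 1 to 10 rows; each row is the pose to reach, as a shift and turn from the pose commanded when the call began, along the tool's axes at that moment; what a row does not reach only later rows make up. A row lasts 1/12 s, in which the tool goes at most 41.7 mm and 7.16 degrees, less where a joint would pass 70% of its speed; a pose out of reach is approached as far as the arm can. A call with a gripper value outside its range is refused whole. The fingers move at their own pace and stop on an object; "squeeze" is the grip in N (left out, the last holds). Time passes only in rows, so rows that repeat a pose let the fingers close. It gives the time, the measured TCP pose, the force and the opening at its end, in the units of the state.
- arm.observe(): the state, without advancing time (a new reading comes with each control period).
- arm.get_image(name): name is "side" or "top"; returns a dict with "img" (384x512x3 uint8, blue, green, red), "z_map" (384x512 float32, m along the optical axis (not along the pixel's ray), 0 where there is no reading), "vfov" (degrees; the focal length in pixels is half the picture's height over the tangent of half this angle, whatever the lens; pixels are square), "cx", "cy" (the principal point, pixels), "k1" (the pictures are not rectified: a ray, as slopes to the right and down, at radius r is drawn at 1 + k1 r^2 times it, then the intrinsics apply), "extrinsics" (4x4, takes a point from camera to world coordinates). Camera axes: x right, y up, looking along -z (the intrinsics and any distortion apply to the point x, -y, -z); pixel columns grow to the right and rows downward; lengths in m; the calibration is good to about 2 mm. A picture is of the moment at which its call begins.
- arm.sign_off(): hands the job in, once; it reports no verdict.
The state is a dict: "clock": time; "joints": joint angles; "dq": joint speeds; "joint_efforts": joint torques, N m; "position": TCP position; "ee_rot": TCP orientation; "force": force on the tool from outside, world axes, zero at the start; "ft_torque": the same for the moment, N m; "width": opening from 0.0 (shut) to 1.0 (fully open).
Only numpy, scipy, OpenCV 4.12 (cv2) and the standard library are available. Lean on these libraries where they do the work, as an engineer would, in place of code of your own. Each camera call takes 0.05 s, during which the arm holds its last target.

TASK

Two skate wheels have jammed side by side at the throat of the feed tray. Nudge one of them back by at least half a wheel, slide the other through the throat into the lane, then bring the first along behind it and push the row gently home against the sprung stop, pressing with about 10 N for half a second (never more than 15 N on the stop), and let go. Slide the wheels flat on the tray floor, never lift or force them (25 N at most), and leave the other things on the bench alone.

Things in the scene. Friction and masses are not known exactly. Their poses are not given: they have to be found in the camera images.
- tray: low open feed tray fixed to the bench: white floor, its top 20 mm above the bench; aluminium walls 24 mm high above the floor, 6 mm thick. Origin on the centre line under the throat, at bench height; x = feed direction, y = left of it, z up. Open from above everywhere
- throat (a point): centre of the throat on the tray floor, axes as the tray. Inside faces, along feed x: hopper 130 mm wide from x = -150 mm (back wall) to -66 mm; then funnel walls at 30 degrees to the feed direction, down to the throat at x = 0, 54 mm wide; then a straight lane 54 mm wide to x = 175 mm
- wheel_a: grey plastic conveyor skate wheel lying flat on the tray floor: a disc 50 mm across, 24 mm thick, with a steel hub face, 90 g; origin at the centre of its underside, z up; slick nylon (friction about 0.35); yaw means nothing. It starts beside its identical twin, jammed in the funnel, centre about 50 mm before the throat and 26 mm to one side of the centre line, with less than 1.5 mm of play to wall and twin; left or right varies
- wheel_b: grey plastic conveyor skate wheel lying flat on the tray floor: a disc 50 mm across, 24 mm thick, with a steel hub face, 90 g; origin at the centre of its underside, z up; slick nylon (friction about 0.35); yaw means nothing. It starts beside its identical twin, jammed in the funnel, centre about 50 mm before the throat and 26 mm to one side of the centre line, with less than 1.5 mm of play to wall and twin; left or right varies
- stop: sprung stop at the lane's end: a dark steel block bridging the lane, clamped 143 to 155 mm past the throat; origin on the lane's centre line at the block's front face, at bench height, x = feed direction. In front of the block, towards the wheels, stands a black rubber pad 36 mm wide, 18 mm high, 10 mm thick, centred 13 mm above the tray floor
- stop_mark (a point): centre of the block's front face. The pad's face is 20 to 36 mm before it: the stem is screwed out by a length that is not measured, so find it by feel. The pad gives from 3 N on, 2 N more for each mm, 8 mm at most, and springs back, pushing the row back a few mm. Wheel friction takes part of a push, so the stop gets some newtons less than the hand gives
- bin: blue open plastic bin 170 x 120 x 70 mm standing on the bench, bystander; origin at the centre of its underside
- collar: aluminium collar, 52 mm outside, 30 mm high, bystander; origin at the centre of its underside
- wrench: steel wrench lying on the bench, bystander; origin under its middle, x along it
- pipe_joint: T-shaped steel pipe joint 70 mm long, 32 mm thick, lying on the bench, bystander; origin under its middle
Things that resemble listed ones, but are neither listed nor needed, are in the scene too. What is shaped like the wheel_b but blue or brown is not meant.

How it is judged:
By the outcome, as a careful person would: the job done as asked, in the order asked, and still so for the second after the job is handed in, with the robot touching nothing.
It also fails if it takes over 72 s, if anything falls off the work surface, if the arm or the gripper's body presses on something with over 40 N, if the wrist force passes 120 N, or if a joint passes its speed limit or range.

## Working session

There is one attempt and no reset: what is moved stays moved. The work goes in short steps, Python scripts to look and compute and a tool call to move; the robot and the scene stay as the last step left them, time stands still between calls to the robot, and variables do not carry over. Pictures are saved under pics/ and viewed, and the job is handed in when it is done.

Besides the shell and the picture viewer there is one more tool, called as name(argument=value, ...) on one line, values as JSON. move_arm: Moves the arm, as the interface text tells. Its arguments: {"type":"object","properties":{"steps":{"type":"string"},"squeeze":{"type":"number"}},"required":["steps"]}

```bash
mkdir -p pics; cat > h.py <<'E'
import numpy as np, cv2
from cell import arm
def grab(n):
    d=arm.get_image(n); return d
def f_of(d): return d["img"].shape[0]/2/np.tan(np.radians(d["vfov"])/2)
def ray(d,u,v):
    f=f_of(d); k=d["k1"]
    p=np.array([(u-d["cx"])/f,(v-d["cy"])/f],float); q=p.copy()
    for _ in range(30): q=p/(1+k*(q@q))
    E=np.array(d["extrinsics"]); 
    return E[:3,3],E[:3,:3]@np.array([q[0],-q[1],-1.0])
def plane(d,u,v,z):
    o,r=ray(d,u,v); return o+r*(z-o[2])/r[2]
def proj(d,P):
    E=np.array(d["extrinsics"]); c=E[:3,:3].T@(np.array(P)-E[:3,3])
    s=np.array([c[0],-c[1]])/-c[2]; s=s*(1+d["k1"]*(s@s)); f=f_of(d)
    return s[0]*f+d["cx"],s[1]*f+d["cy"]
E
python3 - <<'E'
from h import *
s=arm.observe(); print({k:np.round(v,3) for k,v in s.items()})
for n in("top","side"):
    d=grab(n); cv2.imwrite(f"pics/{n}0.png",d["img"]); np.savez(f"{n}0.npz",**d)
    print(n,d["vfov"],d["cx"],d["cy"],d["k1"],np.round(d["extrinsics"],3).tolist())
E
```

```text
{'clock': np.float64(0.0), 'joints': array([-1.447,  0.435,  0.025,  1.574, -0.012,  1.134, -0.075]), 'dq': array([-0.001,  0.001,  0.   ,  0.001,  0.002,  0.   , -0.   ]), 'joint_efforts': array([-0.0000e+00, -6.6785e+01,  9.8500e-01, -3.1447e+01, -6.0000e-02,
        4.3000e-02,  0.0000e+00]), 'position': array([0.14 , 0.608, 0.188]), 'ee_rot': array([-1.042,  1.309,  1.04 ]), 'force': array([-0.629,  0.216,  0.865]), 'ft_torque': array([ 0.001, -0.026, -0.004]), 'width': np.float64(0.998)}
top 50.64365797315792 256.20348760649404 185.84957232901962 -0.09351830944461063 [[-0.016, 0.986, -0.168, 0.425], [-1.0, -0.014, 0.01, 0.031], [0.008, 0.168, 0.986, 1.06], [0.0, 0.0, 0.0, 1.0]]
side 45.62902823747952 254.78727315657815 193.9909032897237 -0.166837327896404 [[0.846, 0.331, -0.418, 0.07], [-0.533, 0.52, -0.668, -0.818], [-0.004, 0.787, 0.616, 0.857], [0.0, 0.0, 0.0, 1.0]]
```

View pics/top0.png

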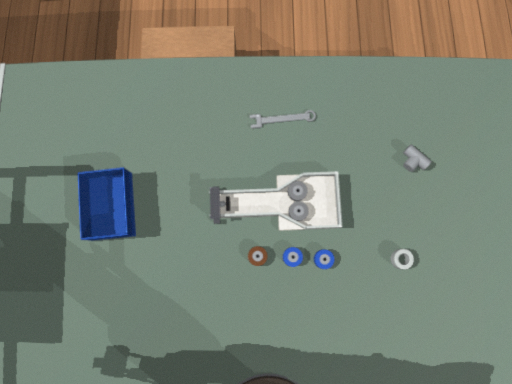

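View pics/side0.png

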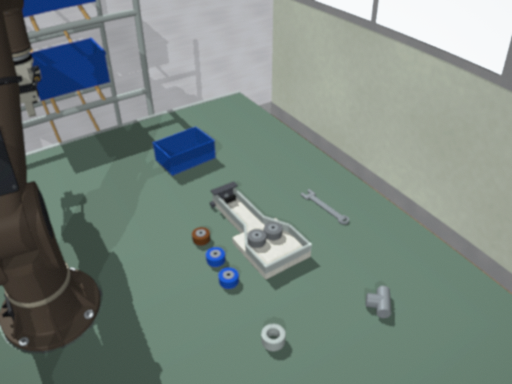

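The top view shows the tray with its lane pointing left (world +y). The grey wheels are jammed at about (298,190) and (299,211), and the dark stop is at (218,204). There are two blue lookalikes at (293,257) and (324,259), and a brown one at (258,256). Next I'll enlarge and measure.

```bash
python3 - <<'E'
from h import *
d=dict(np.load("top0.npz")); c=d["img"][150:280,200:360]; cv2.imwrite("pics/top0c.png",cv2.resize(c,None,fx=5,fy=4.6 if 0 else 5,interpolation=cv2.INTER_CUBIC)[:600])
d=dict(np.load("side0.npz")); c=d["img"][170:280,190:330]; cv2.imwrite("pics/side0c.png",cv2.resize(c,None,fx=5,fy=5,interpolation=cv2.INTER_CUBIC))
E
```

```text
(no output)
```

View pics/top0c.png

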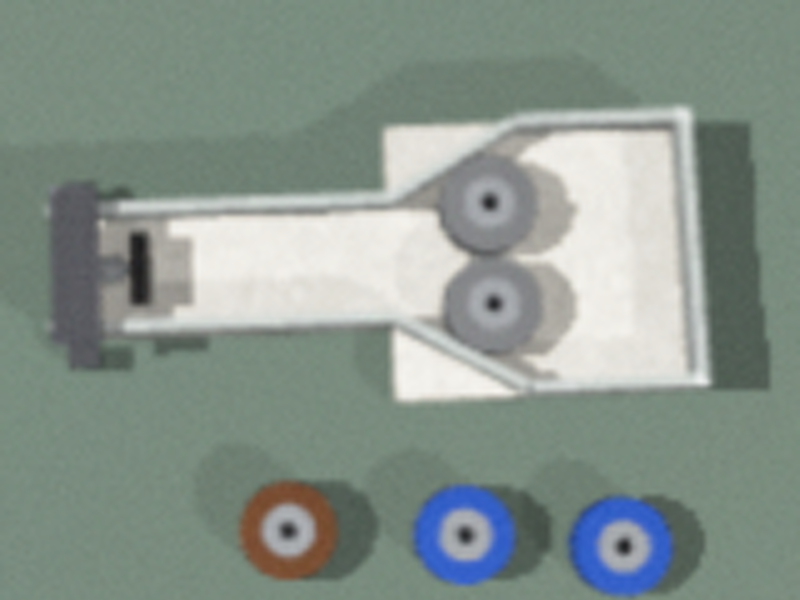

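View pics/side0c.png

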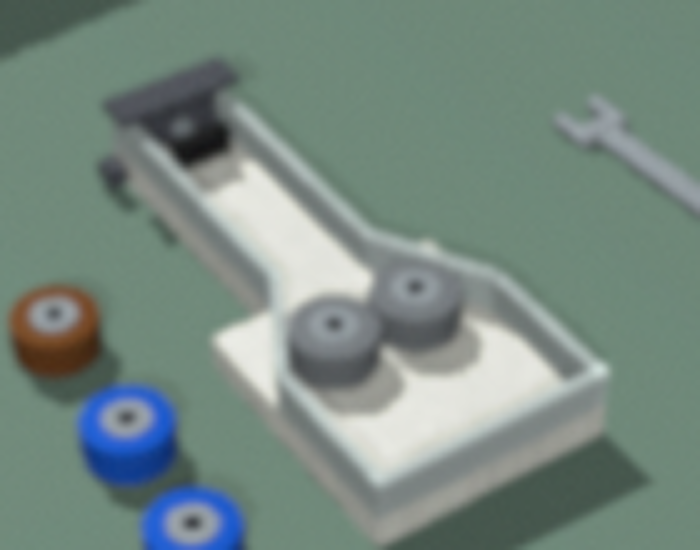

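```bash
python3 - <<'E'
from h import *
from scipy.spatial.transform import Rotation as R
d=dict(np.load("top0.npz")); s=dict(np.load("side0.npz"))
print("toolR\n",np.round(R.from_rotvec(arm.observe()["ee_rot"]).as_matrix(),3))
T=lambda u,v:((u+.5)/5-.5+200,(v+.5)/5-.5+150)
S=lambda u,v:((u+.5)/5-.5+190,(v+.5)/5-.5+170)
for n,p,q in(("up",(489,202),(415,287)),("dn",(494,303),(334,324))):
    print(n,np.round(plane(d,*T(*p),.044),4),np.round(plane(s,*S(*q),.044),4))
# wall top points
pts={"backUL":(690,107),"backLR":(708,385),"laneUp_l":(105,208),"laneUp_r":(388,195),"laneLo_l":(125,326),"laneLo_r":(402,319),"funUp":(516,118),"funLo":(530,387)}
for k,p in pts.items(): print(k,np.round(plane(d,*T(*p),.044),4))
for k,p in {"blockTopL":(75,183),"blockfront":(98,260)}.items(): print(k,np.round(plane(d,*T(*p),.06),4))
print("pad face top", np.round(plane(d,*T(149,267),.042),4))
z=d["z_map"]; 
def pz(u,v):
    o,r=ray(d,u,v); return (o+r*z[int(round(v)),int(round(u))])
for p in((75,230),(75,300),(98,200),(140,267),(120,267),(489,230),(250,270),(500,190)): print(p,np.round(pz(*T(*p)),4))
E
```

```text
toolR
 [[-0.    -0.974  0.225]
 [-0.001  0.225  0.974]
 [-1.    -0.    -0.001]]
up [ 0.586  -0.0841  0.044 ] [ 0.5851 -0.0826  0.044 ]
dn [ 0.5344 -0.085   0.044 ] [ 0.5336 -0.0837  0.044 ]
backUL [ 0.6339 -0.1894  0.044 ]
backLR [ 0.4912 -0.1917  0.044 ]
laneUp_l [0.5857 0.1108 0.044 ]
laneUp_r [ 0.5903 -0.0328  0.044 ]
laneLo_l [0.5255 0.1008 0.044 ]
laneLo_r [ 0.527  -0.0384  0.044 ]
funUp [ 0.6293 -0.0994  0.044 ]
funLo [ 0.4918 -0.1018  0.044 ]
blockTopL [0.596  0.1245 0.06  ]
blockfront [0.557 0.113 0.06 ]
pad face top [0.5555 0.0887 0.042 ]
(75, 230) [0.5729 0.1249 0.0556]
(75, 300) [0.5378 0.1249 0.0551]
(98, 200) [0.5877 0.1133 0.0572]
(140, 267) [0.5548 0.0929 0.0479]
(120, 267) [0.5559 0.1035 0.0404]
(489, 230) [ 0.5719 -0.0839  0.0417]
(250, 270) [0.5556 0.0378 0.0227]
(500, 190) [ 0.5913 -0.0894  0.0487]
```

```bash
cat >> h.py <<'E'
from scipy.spatial.transform import Rotation as R
O=np.array([.5586,-.0338]); F=np.array([-.024,.9997]); L=np.array([-.9997,-.024])
def tray(p): q=np.array(p[:2])-O; return np.array([q@F,q@L])
def need(x,y,z):
    s=arm.observe(); M=R.from_rotvec(s["ee_rot"]).as_matrix(); p=np.array(s["position"])
    tgt=np.r_[O+x*F+y*L,z]
    return np.round(M.T@(tgt-p),4), "turn %.3f"%-(np.arctan2(F[1],F[0])-np.arctan2(M[1,2],M[0,2]))
def st():
    s=arm.observe(); print("t %.2f"%s["clock"],"tray",np.round(tray(s["position"])*1e3,1),"z %.4f"%s["position"][2],"F(feed,left,up)",np.round([s["force"][:2]@F,s["force"][:2]@L,s["force"][2]],2),"w %.3f"%s["width"], "j",np.round(s["joints"],2))
E
python3 -c "
from h import *
st(); print(need(.004,.013,.14)); print(tray((.534,-.0843)),tray((.5855,-.0834)),tray((.5555,.0887)))"
```

```text
t 0.10 tray [652.1 402.6] z 0.1877 F(feed,left,up) [ 0.19  0.1  -0.81] w 1.001 j [-1.45  0.44  0.02  1.57 -0.01  1.13 -0.08]
(array([ 0.0484, -0.5383, -0.5311]), 'turn -0.251')
[-0.04989445  0.02580462] [-0.05023072 -0.02570153] [0.12253765 0.00015907]
```

move_arm(steps="0 -0.538 -0.531 -0.251 255;0 -0.538 -0.531 -0.251 255;0 -0.538 -0.531 -0.251 255;0 -0.538 -0.531 -0.251 255;0 -0.538 -0.531 -0.251 255;0 -0.538 -0.531 -0.251 255;0 -0.538 -0.531 -0.251 255;0 -0.538 -0.531 -0.251 255;0 -0.538 -0.531 -0.251 255;0 -0.538 -0.531 -0.251 255", squeeze=10)

```text
clock: 0.93
position: [0.3641, 0.2551, 0.1883]
ee_rot: [-1.227, 1.198, 1.227]
force: [-0.2, -0.5, -1.1]
width: 0.322
```

```bash
python3 -c "
from h import *
st(); print(need(.004,.013,.188))"
```

```text
t 0.93 tray [293.5 187.5] z 0.1883 F(feed,left,up) [-0.48  0.18 -1.13] w 0.322 j [-0.86  0.14  0.15  2.   -0.02  1.01  0.89]
(array([ 2.000e-04, -1.744e-01, -2.895e-01]), 'turn 0.000')
```

move_arm(steps="0 -0.17 -0.285 0 255;0 -0.17 -0.285 0 255;0 -0.17 -0.285 0 255;0 -0.17 -0.285 0 255;0 -0.17 -0.285 0 255;0 -0.17 -0.285 0 255;0 -0.17 -0.285 0 255;0 -0.17 -0.285 0 255;0 -0.17 -0.285 0 255;0 -0.17 -0.285 0 255")

```text
clock: 1.77
position: [0.5409, -0.0266, 0.1878]
ee_rot: [-1.224, 1.201, 1.223]
force: [-0.2, 0.7, -0.3]
width: 0.005
```

```bash
python3 -c "
from h import *
st(); print(need(.004,.013,.188))"
```

```text
t 1.77 tray [ 7.7 17.5] z 0.1878 F(feed,left,up) [ 0.72  0.21 -0.32] w 0.005 j [-0.34  0.3   0.38  1.8  -0.13  1.06  1.67]
(array([-0.0002, -0.0046, -0.0036]), 'turn -0.005')
```

Down to 60 mm with the corrections applied, then a look before entering the tray.

move_arm(steps="0.04 -0.004 -0.003 0 255;0.08 -0.004 -0.003 0 255;0.12 -0.004 -0.003 0 255;0.128 -0.004 -0.003 0 255;0.128 -0.004 -0.003 0 255;0.128 -0.004 -0.003 0 255")

```text
clock: 2.27
position: [0.5449, -0.0259, 0.0614]
ee_rot: [-1.227, 1.197, 1.228]
force: [0.4, -0.9, 0.7]
width: 0.007
```

```bash
python3 -c "
from h import *
st(); print(need(.004,.013,.026))
d=grab('side'); cv2.imwrite('pics/s1.png',cv2.resize(d['img'][150:290,170:330],None,fx=4,fy=4,interpolation=cv2.INTER_CUBIC))
"
```

```text
t 2.27 tray [ 8.2 13.6] z 0.0614 F(feed,left,up) [-0.87 -0.33  0.73] w 0.007 j [-0.3   0.46  0.33  1.93 -0.21  0.78  1.75]
(array([ 0.0354, -0.0005, -0.0042]), 'turn 0.001')
```

View pics/s1.png

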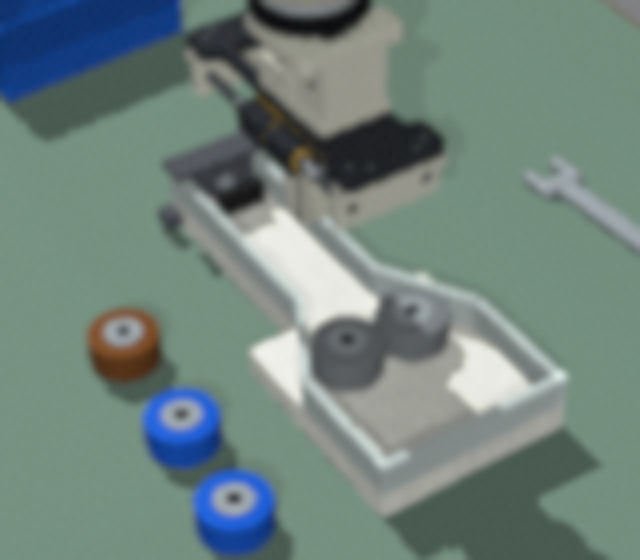

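```bash
python3 -c "
from h import *
d=dict(np.load('side0.npz'))
for P in ([.5449,-.0259,.0614],[.5449,-.0259,.127],[*(O+.0272*F+.0136*L),.0614],[*(O-.0108*F+.0136*L),.0614]):
    u,v=proj(d,P); print((u-170)*4,(v-150)*4)
for h in ((410,309),(347,339)):
    p=plane(d,(h[0]+.5)/4-.5+170,(h[1]+.5)/4-.5+150,.044); print(tray(p))
t=grab('top'); cv2.imwrite('pics/t1.png',cv2.resize(t['img'][150:280,200:360],None,fx=4,fy=4,interpolation=cv2.INTER_CUBIC))
"
```

```text
313.44507653054234 262.18669163699974
312.13873649626737 185.0250131260292
298.00769340781585 246.95303127046407
329.0073873410322 277.8758850043831
[-0.04830703 -0.02454075]
[-0.04918332  0.02618198]
```

View pics/t1.png

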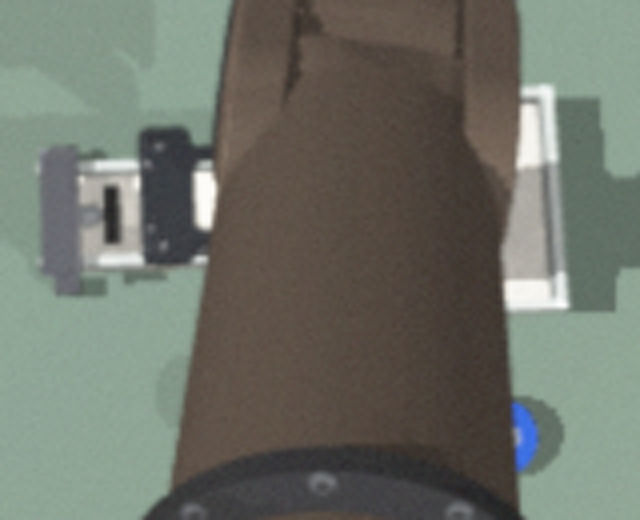

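```bash
python3 -c "
from h import *
st()
d=grab('side'); np.savez('s2.npz',**d); cv2.imwrite('pics/s2.png',cv2.resize(d['img'][180:240,210:290],None,fx=10,fy=10,interpolation=cv2.INTER_CUBIC))
z=d['z_map']
for v in range(192,226,2):
    r=[]
    for u in range(240,258,2):
        o,q=ray(d,u,v); p=o+q*z[v,u]; r.append('%4d,%3d,%3d'%(*(tray(p)*1e3),p[2]*1e3))
    print(v,' '.join(r))
"
```

```text
t 2.37 tray [ 7.9 12.1] z 0.0626 F(feed,left,up) [ 0.63 -0.05 -0.09] w 0.004 j [-0.3   0.46  0.34  1.93 -0.21  0.78  1.75]
192  176,-63,  0  -20, 48,174  -23, 45,175    0, 24,150  -37, 42,183  -43, 40,185  -67, 50,205  -74, 49,209  -79, 47,212
194  116,-27, 45   17, 25,133 -771,506,856    1, 23,143   -6, 22,147  -49, 44,185  -50, 39,184  -77, 51,206  -83, 49,210
196  111,-24, 43   20, 23,124   13, 22,128    0, 24,137  -10, 25,144   -8, 18,141  -57, 43,184  -76, 50,199  -82, 49,203
198  112,-25, 34   18, 25,119   11, 23,123    2, 23,129   -6, 22,134   -8, 18,134   -9, 13,133  -76, 50,194  -84, 50,198
200  113,-25, 27   20, 24,111   12, 23,115    0, 24,124   -8, 24,130  -10, 19,129   -8, 12,125  -75, 50,186  -85, 51,194
202  109,-22, 23  102,-25, 26   11, 24,110    2, 23,116   -9, 24,124   -9, 19,122  -10, 13,120  -75, 49,180  -78, 46,181
204  104,-19, 20  102,-25, 19   15, 22,100    0, 25,112   -7, 24,116   63,-27, 45   58,-31, 46  -76, 50,175  -76, 44,172
206   93,-12, 23   90,-17, 23   90,-24, 20   80,-25, 26   73,-27, 30   61,-26, 39   50,-26, 46   49,-31, 45   92,-66,  0
208   90,
[... 379 characters left out ...]
, 20   59, -4, 22   57, -9, 20   53,-13, 22   50,-18, 21   48,-24, 19   40,-25, 25   29,-24, 33
216   60,  8, 19   55,  4, 21   51,  0, 22   48, -3, 22   48,-10, 19   44,-14, 20   42,-20, 18   37,-23, 21   29,-24, 26
218   49, 14, 23   48,  8, 21   46,  3, 20   42,  0, 21   38, -4, 21   40,-11, 17   32,-13, 21   32,-20, 18   26,-22, 22
220   22, 31, 43   40, 14, 22   38,  8, 20   37,  3, 19   32,  0, 21   29, -5, 20   26, -9, 20   21,-13, 22   20,-18, 21
222   19, 33, 40   12, 31, 43   29, 14, 23   27,  9, 21   25,  4, 21   22,  0, 21   19, -5, 20   17,-10, 20   12,-13, 21
224   20, 32, 31    8, 34, 41    1, 32, 45   19, 14, 23   16,  9, 22   13,  5, 22   12,  0, 20    6, -3, 24    5, -9, 21
```

View pics/s2.png

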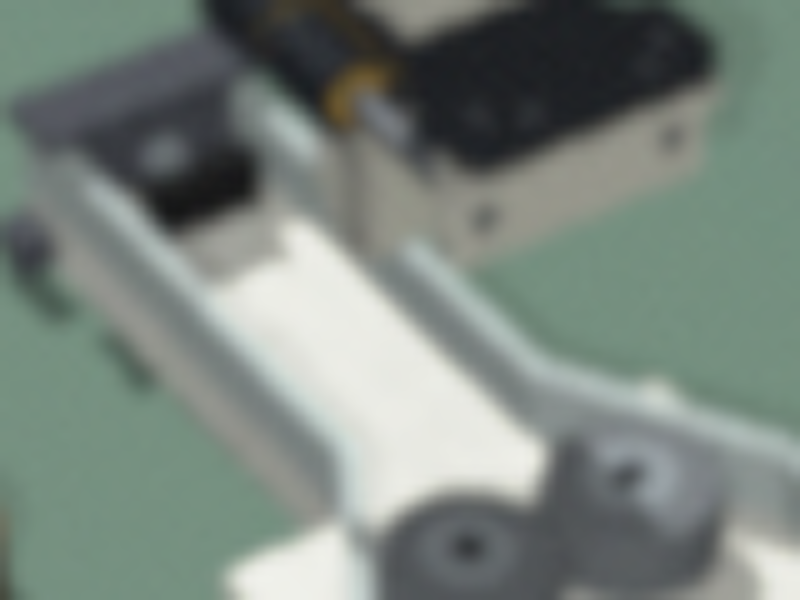

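```bash
python3 -c "
from h import *
st()
d=grab('top')
z=d['z_map']
for cu,cv_ in ((165,150),(165,200),(165,250),(60,220),(110,215),(200,205)):
    u=(cu+.5)/4-.5+200; v=(cv_+.5)/4-.5+150
    o,q=ray(d,u,v); p=o+q*z[int(round(v)),int(round(u))]; print(cu,cv_,np.round(tray(p)*1e3),p[2]*1e3)
d=dict(np.load('s2.npz')); z=d['z_map']
for u,v in((264,196),(270,197),(276,194),(262,192),(256,196),(256,200),(256,204),(256,205),(278,196)):
    o,q=ray(d,u,v); p=o+q*z[v,u]; print(u,v,np.round(tray(p)*1e3),p[2]*1e3)
"
```

```text
t 2.42 tray [ 7.8 12.1] z 0.0627 F(feed,left,up) [-0.1   0.46  0.94] w 0.010 j [-0.3   0.46  0.34  1.93 -0.21  0.78  1.75]
165 150 [ 88. -11.] 210.97469188384477
165 200 [89. 16.] 210.57220390851182
165 250 [90. 42.] 209.6214591754074
60 220 [159.   5.] 56.757680483272566
110 215 [128.   1.] 43.59578344431281
200 205 [71. -6.] 21.58078435934496
264 196 [-83.  27.] 193.40249586377135
270 197 [-76.   4.] 175.9121657929369
276 194 [-76. -13.] 177.86302083945282
262 192 [-86.  35.] 210.56310231311892
256 196 [-83.  49.] 203.21260882907788
256 200 [-86.  51.] 194.48438457370187
256 204 [-76.  45.] 172.80129834379676
256 205 [-75.  44.] 168.2581528405147
278 196 [-78. -18.] 170.0932947494551
```

The pictures and the readout disagree here. In the side image the shut fingers end at about z 0.10 (crop row ~265), while the readout puts the TCP at 0.063. I'll go down only to the depth I'd planned (readout 0.03) and look again.

move_arm(steps="0.016 0 -0.004 0 255;0.032 0 -0.004 0 255;0.032 0 -0.004 0 255;0.032 0 -0.004 0 255")

```text
clock: 2.8
position: [0.5447, -0.0305, 0.029]
ee_rot: [-1.227, 1.198, 1.227]
force: [-0.0, 0.1, 0.8]
width: 0.007
```

```bash
cat >> h.py <<'E'
def look(name,n='side',box=(180,240,210,290),k=10):
    d=grab(n); a,b,c,e=box
    cv2.imwrite(f'pics/{name}.png',cv2.resize(d['img'][a:b,c:e],None,fx=k,fy=k,interpolation=cv2.INTER_CUBIC)); return d
E
python3 -c "
from h import *
st()
d=look('s3')
z=d['z_map']
for v in range(196,226,2):
    r=[]
    for u in range(238,260,2):
        o,q=ray(d,u,v); p=o+q*z[v,u]; r.append('%4d,%3d,%3d'%(*(tray(p)*1e3),p[2]*1e3))
    print(v,' '.join(r))
"
```

```text
t 2.80 tray [ 3.6 13.8] z 0.0290 F(feed,left,up) [0.12 0.   0.76] w 0.007 j [-0.27  0.51  0.32  1.96 -0.23  0.71  1.78]
196   -2, 49,150  -15, 51,159  -15, 46,158  -20, 43,159  -19, 36,156  -34, 40,167  -44, 41,174  -48, 38,175  -54, 36,178  -56, 31,177  -55, 25,174
198   -3, 50,145  -14, 51,152  -21, 49,156  -25, 46,157  -23, 39,153  -24, 34,151  -42, 40,167  -53, 41,174  -58, 38,176  -61, 35,177  -63, 30,176
200   -4, 51,140  -12, 50,144  -23, 51,152  -25, 46,152  -27, 42,151  -30, 38,151  -27, 30,145  -24, 22,141  -67, 44,178  -69, 40,178  -70, 35,176
202  115,-19, 20  -15, 52,141  -21, 50,144  -28, 48,148  -34, 46,151  -37, 42,151  -26, 30,139  -68, 51,177  -74, 49,179  -75, 44,178  -73, 37,174
204  105,-13, 22  105,-20, 19  -22, 51,139  -23, 45,137   -1, 26,113  -39, 44,147  -47, 43,152  -68, 51,170  -77, 51,176  -83, 49,179  -82, 43,176
206  100, -9, 20   94,-13, 22   18, 26, 92    9, 25, 98    0, 25,106   -9, 25,112  -51, 46,150  -57, 44,153  -78, 52,171  -86, 51,177  -89, 48,177
208   92, -5, 20   88, -9, 21   16, 27, 88    6, 27, 95    0, 25, 99  -12, 27,108  -11, 20,104  -5
[... 524 characters left out ...]
,  5, 22   51,  0, 22   -1, 26, 73   44, -8, 23   42,-13, 21   37,-16, 24  -75, 50,137  -80, 48,140  -82, 43,138
218   32, 31, 43   53, 12, 19   49,  8, 20   43,  5, 23   39,  1, 24   38, -4, 22   36, -9, 21   31,-12, 23   28,-17, 23  -80, 48,134   21,-26, 23
220   27, 34, 42   21, 31, 44   37, 15, 25   41,  7, 18   34,  4, 21   34, -1, 18   30, -5, 20   25, -9, 21   22,-13, 22   18,-17, 22   17,-23, 20
222   28, 34, 33   18, 33, 40   12, 31, 44   29, 14, 23   31,  6, 17   24,  4, 22   23, -1, 19   17, -4, 22   17,-10, 19   17,-16, 16   10,-19, 20
224   25, 36, 29   19, 33, 32    9, 33, 40    1, 31, 45   22, 12, 20   17,  9, 22   13,  5, 22   10,  0, 23   10, -5, 20    5, -9, 21    0,-12, 23
```

View pics/s3.png

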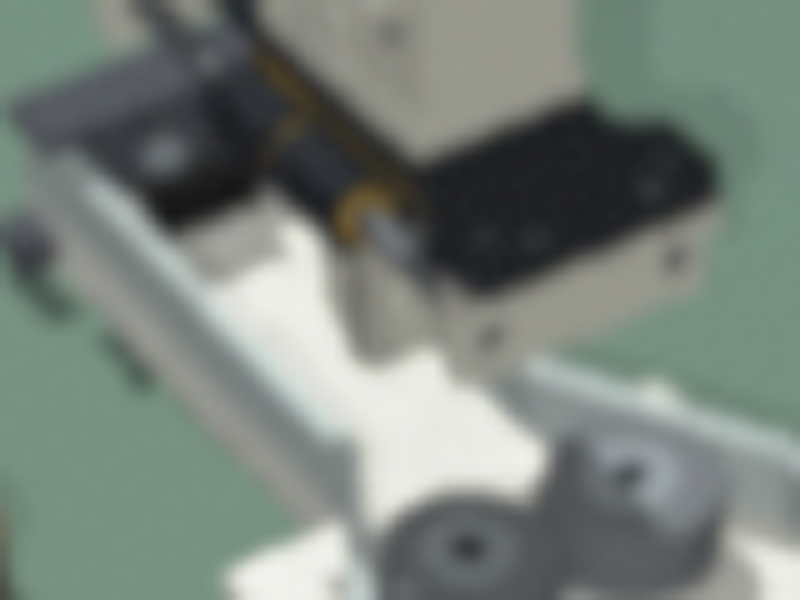

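move_arm(steps="0 -0.002 -0.004 0 255;0.003 -0.002 -0.004 0 255;0.006 -0.002 -0.004 0 255;0.009 -0.002 -0.004 0 255;0.012 -0.002 -0.004 0 255;0.012 -0.002 -0.004 0 255")

```text
clock: 3.35
position: [0.5462, -0.0344, 0.0156]
ee_rot: [-1.226, 1.198, 1.228]
force: [-0.4, -0.6, -0.2]
width: 0.007
```

```bash
python3 -c "
from h import *
st()
d=look('s4')"
```

```text
t 3.35 tray [-0.3 12.4] z 0.0156 F(feed,left,up) [-0.61  0.46 -0.18] w 0.007 j [-0.26  0.53  0.31  1.96 -0.24  0.69  1.8 ]
```

View pics/s4.png

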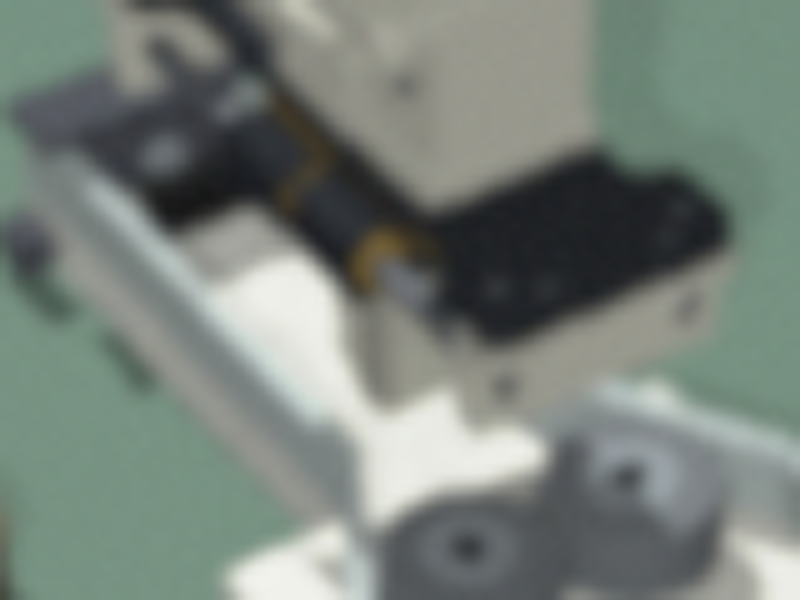

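```bash
cat >> h.py <<'E'
def zgrid(d,us,vs):
    z=d['z_map']
    for v in vs:
        r=[]
        for u in us:
            o,q=ray(d,u,v); p=o+q*z[v,u]; r.append('%4d,%3d,%3d'%(*(tray(p)*1e3),p[2]*1e3))
        print(v,' '.join(r))
E
python3 -c "
from h import *
d=grab('side'); zgrid(d,range(242,258,1),range(210,225))"
```

```text
210   75, -8, 23   17, 23, 78   11, 24, 83    6, 24, 87    7, 20, 84   -5, 26, 96   -8, 25, 97  -12, 24, 99  -48, 44,134  -51, 43,136  -54, 42,137  -57, 41,139  -75, 50,156  -78, 49,158  -82, 49,160  -85, 48,162
211   73, -6, 21   16, 24, 76    9, 25, 81    6, 24, 83    2, 24, 86   -2, 23, 89   -8, 24, 94  -11, 23, 96  -17, 24,100  -52, 44,134  -57, 44,137  -59, 42,138  -62, 41,140  -79, 50,156  -83, 49,158  -89, 50,163
212   70, -4, 21   16, 24, 73   12, 24, 75    5, 25, 81    5, 22, 80   -1, 23, 85   -6, 23, 89  -13, 25, 94  -17, 24, 96  -14, 19, 92  -55, 43,133  -58, 42,134 -771,506,856  -81, 51,154  -83, 49,155  -87, 49,158
213   68, -3, 19   64, -4, 22   13, 23, 71    9, 23, 73    2, 24, 79   -1, 23, 81   -8, 24, 87  -11, 24, 89  -15, 23, 92  -17, 21, 91  -16, 18, 90  -63, 45,135  -63, 42,134  -79, 50,149  -84, 50,153  -87, 49,155
214   61,  0, 22   62, -2, 20   12, 24, 68    6, 24, 73    0, 26, 79   -3, 25, 81   -5, 23, 81  -11, 24, 86  -15, 23, 88  -16, 20, 87  -16, 18, 86  -18, 15, 86  -66, 44,134  -80, 50,147  -83, 50,149  -87, 49,151
215   59,  1, 20   56,  0, 23   10, 25, 
[... 1379 characters left out ...]
  19, -8, 23   17,-10, 23  -78, 49,123  -83, 49,127  -88, 50,131
222   12, 31, 44   10, 29, 44   29, 14, 22   27, 12, 23   28,  8, 21   26,  6, 21   26,  3, 19   24,  1, 19   22,  0, 20   21, -3, 20   18, -4, 21   15, -5, 23   16, -9, 21   12,-10, 23  -85, 51,125  -86, 49,126
223    8, 33, 44    4, 33, 47    5, 29, 45   26, 13, 20   24, 11, 21   21,  9, 23   19,  8, 23   21,  3, 20   17,  2, 22   16,  0, 21   15, -2, 21   12, -3, 22   10, -5, 23    8, -8, 23    8,-10, 22    9,-14, 19
224    9, 33, 39    2, 34, 45    1, 31, 45    2, 28, 43   22, 12, 20   19, 11, 21   17,  9, 21   15,  6, 22   16,  3, 20   14,  1, 20   12,  0, 20   10, -2, 20   11, -6, 18    7, -7, 20    6, -9, 20    5,-12, 20
```

move_arm(steps="0.005 -0.001 -0.001 0 255;0.01 -0.001 -0.001 0 255;0.015 -0.001 -0.001 0 255;0.02 -0.001 -0.001 0 255;0.025 -0.001 -0.001 0 255;0.027 -0.001 -0.001 0 255;0.027 -0.001 -0.001 0 255")

```text
clock: 4.03
position: [0.5472, -0.0356, -0.0114]
ee_rot: [-1.226, 1.199, 1.228]
force: [0.3, -0.3, 0.5]
width: 0.006
```

```bash
python3 -c "
from h import *
st()
d=look('s5'); zgrid(d,range(244,262,1),range(218,236))"
```

```text
t 4.03 tray [-1.5 11.4] z -0.0114 F(feed,left,up) [-0.3  -0.32  0.46] w 0.006 j [-0.24  0.57  0.29  1.98 -0.26  0.63  1.81]
218   14, 23, 52   11, 22, 55    3, 23, 61    0, 23, 63   -3, 22, 65  -10, 23, 71  -47, 43,107  -52, 44,111  -53, 41,110  -54, 39,110  -74, 49,129  -79, 49,133 -771,506,856  -84, 47,136  -86, 46,137  -87, 43,136  -87, 40,135  -91, 40,137
219   15, 23, 48   10, 23, 52    4, 23, 56    2, 21, 57   -6, 24, 65   -9, 23, 67  -15, 23, 70  -48, 41,104  -55, 43,110  -57, 41,110  -61, 41,113  -78, 49,129  -80, 47,130  -86, 49,135  -90, 48,138  -88, 44,135  -93, 45,138  -94, 42,137
220   12, 24, 48    9, 23, 49    3, 24, 53    2, 21, 53   -7, 24, 62   -8, 22, 62  -14, 23, 66  -19, 22, 70  -54, 42,106  -58, 42,108  -61, 41,110  -61, 38,108  -80, 47,127  -88, 50,134  -91, 49,135  -94, 48,137  -95, 46,137  -95, 43,136
221   13, 24, 43   11, 22, 44    6, 22, 47    5, 19, 47   -4, 23, 56  -13, 25, 63  -16, 24, 65  -20, 23, 68  -20, 20, 66  -58, 42,105  -65, 43,110  -66, 41,110  -81, 48,125  -86, 48,128  -90, 49,132  -94, 48,134  -95, 46,134  -95, 43,132
222   30, 14, 22   11, 2
[... 2607 characters left out ...]
 46  -29, 48, 45  -32, 47, 46  -33, 44, 46  -34, 42, 45  -37, 41, 47  -38, 39, 47  -39, 36, 46  -41, 34, 46  -40, 31, 44  -43, 29, 46  -47, 29, 49  -46, 25, 46  -47, 23, 46  -49, 21, 46  -50, 18, 45  -53, 17, 47  -51, 13, 43
234  -29, 52, 43  -31, 49, 43  -35, 49, 46  -37, 47, 47  -36, 44, 44  -36, 40, 42  -40, 40, 46  -40, 37, 44  -42, 35, 44  -47, 35, 49  -44, 30, 43  -47, 29, 45  -53, 30, 51  -51, 25, 46  -51, 22, 45  -52, 20, 44  -53, 17, 43  -56, 16, 46
235  -34, 54, 44  -36, 53, 46  -37, 50, 45  -37, 47, 44  -40, 46, 45  -42, 44, 46  -42, 41, 44  -44, 39, 45  -47, 38, 47  -48, 36, 46  -50, 34, 47  -50, 31, 45  -53, 30, 46  -55, 28, 47  -56, 25, 47  -57, 23, 46  -58, 21, 46  -58, 18, 45
```

View pics/s5.png

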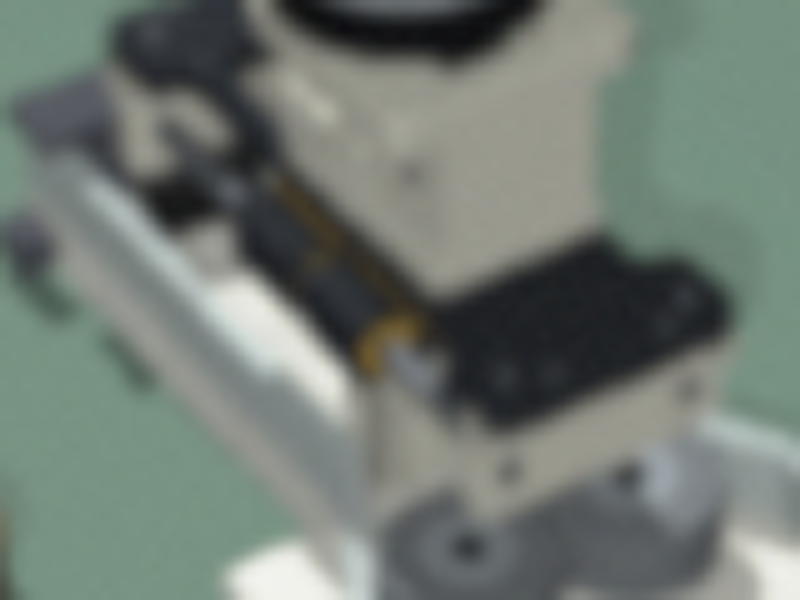

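move_arm(steps="0.002 0 0 0 255;0.004 0 0 0 255;0.005 0 0 0 255;0.005 0 0 0 255")

```text
clock: 4.42
position: [0.5477, -0.0355, -0.0158]
ee_rot: [-1.227, 1.198, 1.227]
force: [-0.1, -0.1, 0.4]
width: 0.007
```

```bash
python3 -c "
from h import *
st()"
```

```text
t 4.42 tray [-1.5 11. ] z -0.0158 F(feed,left,up) [-0.06  0.1   0.37] w 0.007 j [-0.24  0.58  0.28  1.98 -0.27  0.62  1.82]
```

move_arm(steps="0 0 -0.003 0 255;0 0 -0.006 0 255;0 0 -0.009 0 255;0 0.001 -0.011 0 255;0 0.001 -0.013 0 255;0 0.002 -0.015 0 255;0 0.003 -0.017 0 255;0 0.003 -0.019 0 255;0 0.004 -0.021 0 255;0 0.004 -0.023 0 255")

```text
clock: 5.25
position: [0.5441, -0.0588, -0.0157]
ee_rot: [-1.227, 1.198, 1.227]
force: [0.3, 0.7, 0.2]
width: 0.004
```

```bash
python3 -c "
from h import *
st();d=look('s6',box=(190,270,220,320),k=8)"
```

```text
t 5.25 tray [-24.6  15.1] z -0.0157 F(feed,left,up) [ 0.72 -0.3   0.16] w 0.004 j [-0.19  0.58  0.28  1.98 -0.26  0.62  1.86]
```

View pics/s6.png

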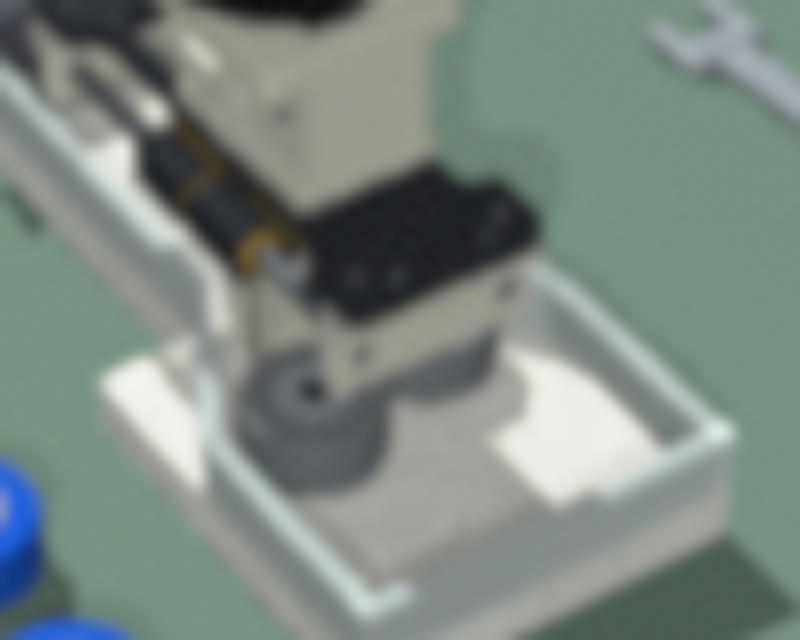

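```bash
python3 -c "
from h import *
d=dict(np.load('side0.npz'))
print(tray(plane(d,220+312.5/8-.5,190+388.5/8-.5,.044)))"
```

```text
[-0.06385976  0.02920953]
```

move_arm(steps="0 0.001 -0.002 0 255;0 0.002 -0.004 0 255;0 0.003 -0.006 0 255;0 0.004 -0.008 0 255;0 0.005 -0.01 0 255;0 0.006 -0.012 0 255;0 0.007 -0.014 0 255;0 0.007 -0.016 0 255;0 0.007 -0.018 0 255;0 0.007 -0.018 0 255")

```text
clock: 6.13
position: [0.5378, -0.0775, -0.0156]
ee_rot: [-1.227, 1.198, 1.226]
force: [-0.3, 0.7, -0.5]
width: 0.008
```

```bash
python3 -c "
from h import *
st();d=look('s7',box=(190,270,220,320),k=8)"
```

```text
t 6.13 tray [-43.1  21.8] z -0.0156 F(feed,left,up) [ 0.67  0.24 -0.46] w 0.008 j [-0.16  0.57  0.28  1.99 -0.26  0.61  1.89]
```

View pics/s7.png

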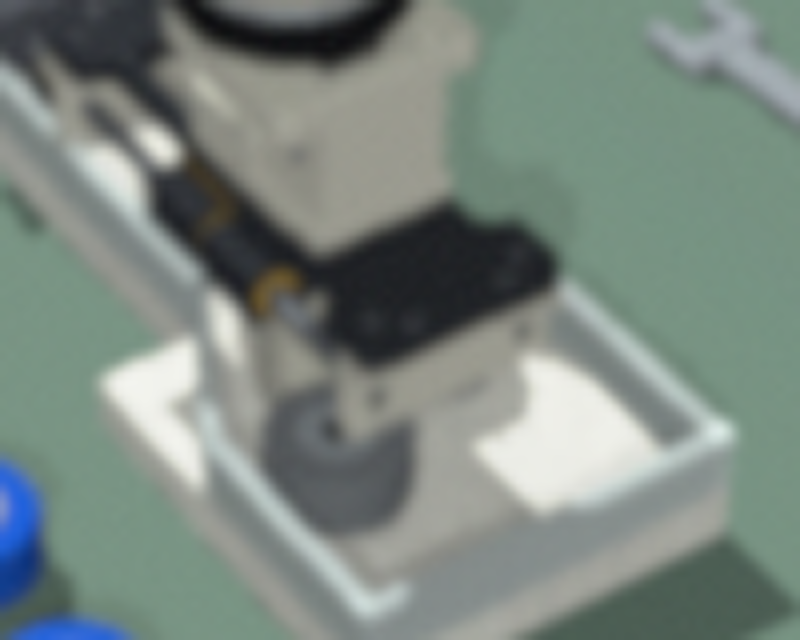

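```bash
python3 -c "
from h import *
d=dict(np.load('side0.npz'))
print(tray(plane(d,220+335.5/8-.5,190+428.5/8-.5,.044)))"
```

```text
[-0.08322171  0.0334253 ]
```

move_arm(steps="0 0 0.004 0 255;-0.02 0 0.004 0 255;-0.042 0 0.004 0 255;-0.045 -0.024 -0.025 0 255;-0.045 -0.048 -0.055 0 255;-0.045 -0.048 -0.055 0 255;-0.045 -0.048 -0.055 0 255")

```text
clock: 6.77
position: [0.5881, -0.1326, 0.0294]
ee_rot: [-1.226, 1.199, 1.224]
force: [-0.8, 0.2, -0.1]
width: 0.005
```

```bash
python3 -c "
from h import *
st();print(need(-.097,-.026,-.0155));d=look('s8',box=(170,270,210,310),k=6)"
```

```text
t 6.77 tray [-99.5 -27.1] z 0.0294 F(feed,left,up) [ 0.21  0.82 -0.07] w 0.005 j [-0.08  0.58  0.31  1.82 -0.24  0.78  1.94]
(array([0.0449, 0.0012, 0.0025]), 'turn -0.003')
```

View pics/s8.png

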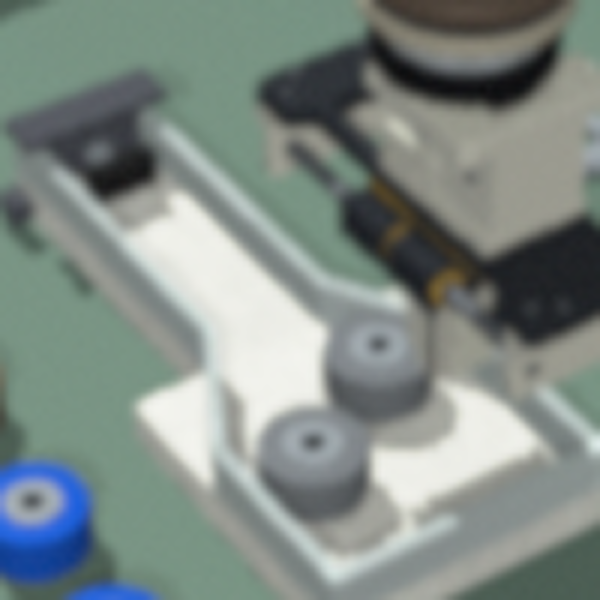

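```bash
python3 -c "
from h import *
d=dict(np.load('side0.npz'))
for a,b in((378,344),(313,441)): print(tray(plane(d,210+(a+.5)/6-.5,170+(b+.5)/6-.5,.044)))"
```

```text
[-0.04911821 -0.025453  ]
[-0.08372743  0.03280787]
```

move_arm(steps="0.015 0.001 0.001 0 255;0.03 0.001 0.001 0 255;0.04 0.001 0.001 0 255;0.044 0.001 0.001 0 255;0.045 0.001 0.001 0 255;0.045 0.001 0.001 0 255")

```text
clock: 7.32
position: [0.5859, -0.1292, -0.0157]
ee_rot: [-1.227, 1.198, 1.228]
force: [0.4, -0.1, 0.4]
width: 0.007
```

```bash
python3 -c "
from h import *
st()"
```

```text
t 7.32 tray [-96. -25.] z -0.0157 F(feed,left,up) [-0.1  -0.36  0.4 ] w 0.007 j [-0.07  0.64  0.28  1.85 -0.27  0.69  1.96]
```

move_arm(steps="0 0 0.003 0 255;0 0 0.006 0 255;0 0.001 0.009 0 255;0 0.002 0.012 0 255;0 0.004 0.015 0 255;0 0.006 0.018 0 255;0 0.007 0.021 0 255;0 0.009 0.024 0 255;0 0.011 0.027 0 255;0 0.012 0.03 0 255")

```text
clock: 8.15
position: [0.5729, -0.1001, -0.0155]
ee_rot: [-1.227, 1.198, 1.227]
force: [-3.3, -7.0, 3.7]
width: 0.007
```

```bash
python3 -c "
from h import *
st();d=look('s9',box=(170,270,210,310),k=6)"
```

```text
t 8.15 tray [-66.6 -12.7] z -0.0155 F(feed,left,up) [-6.9   3.43  3.66] w 0.007 j [-0.12  0.62  0.29  1.89 -0.27  0.67  1.92]
```

View pics/s9.png

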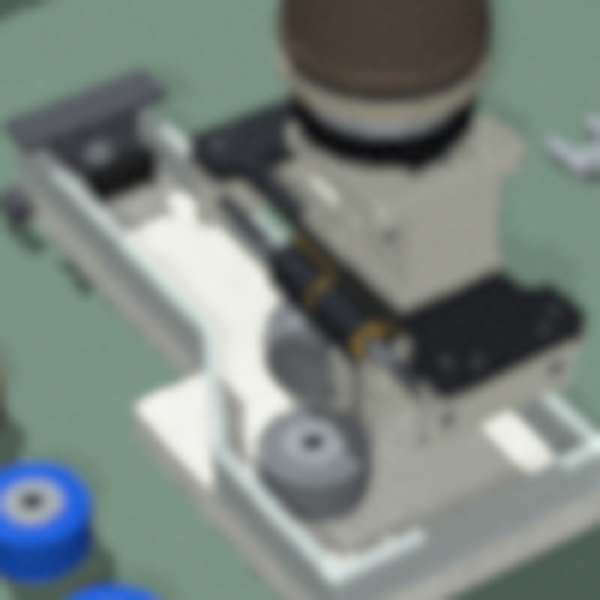

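move_arm(steps="0 0.001 0.002 0 255;0 0.003 0.005 0 255;0 0.005 0.008 0 255;0 0.006 0.011 0 255;0 0.008 0.014 0 255;0 0.01 0.017 0 255;0 0.011 0.02 0 255;0 0.012 0.022 0 255;0 0.012 0.024 0 255;0 0.012 0.026 0 255")

```text
clock: 9.03
position: [0.5608, -0.0738, -0.0157]
ee_rot: [-1.227, 1.197, 1.227]
force: [0.5, -0.3, -0.9]
width: 0.003
```

```bash
python3 -c "
from h import *
st();d=look('s10',box=(170,270,210,310),k=6)"
```

```text
t 9.03 tray [-40.   -1.2] z -0.0157 F(feed,left,up) [-0.3  -0.45 -0.86] w 0.003 j [-0.17  0.6   0.29  1.94 -0.27  0.64  1.88]
```

View pics/s10.png

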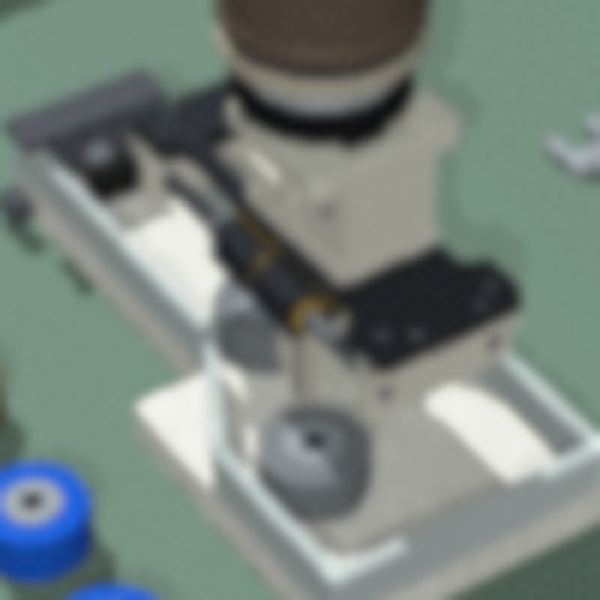

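move_arm(steps="0 0.001 0.003 0 255;0 0.001 0.006 0 255;0 0.001 0.01 0 255;0 0.001 0.014 0 255;0 0.001 0.018 0 255;0 0.001 0.022 0 255;0 0.001 0.026 0 255;0 0.001 0.03 0 255;0 0.001 0.034 0 255;0 0.001 0.038 0 255")

```text
clock: 9.92
position: [0.5588, -0.0358, -0.0157]
ee_rot: [-1.227, 1.198, 1.227]
force: [0.2, -0.7, -1.0]
width: 0.006
```

```bash
python3 -c "
from h import *
st()"
```

```text
t 9.92 tray [-2.  -0.1] z -0.0157 F(feed,left,up) [-0.7  -0.22 -1.01] w 0.006 j [-0.24  0.59  0.29  1.95 -0.27  0.64  1.82]
```

move_arm(steps="0 0 0.004 0 255;0 0 0.008 0 255;0 0 0.012 0 255;0 0 0.014 0 255;0 0 0.01 0 255;-0.02 0 0.008 0 255;-0.045 0 0.008 0 255;-0.045 0.02 -0.03 0 255;-0.045 0.03 -0.07 0 255;-0.045 0.033 -0.1 0 255")

```text
clock: 10.75
position: [0.5265, -0.14, 0.0299]
ee_rot: [-1.227, 1.199, 1.226]
force: [-0.7, -0.7, -0.1]
width: 0.004
```

```bash
python3 -c "
from h import *
st();d=look('s11',box=(170,270,210,310),k=6)"
```

```text
t 10.75 tray [-105.4   34.7] z 0.0299 F(feed,left,up) [-0.71  0.74 -0.09] w 0.004 j [-0.07  0.51  0.32  1.96 -0.24  0.71  1.99]
```

View pics/s11.png

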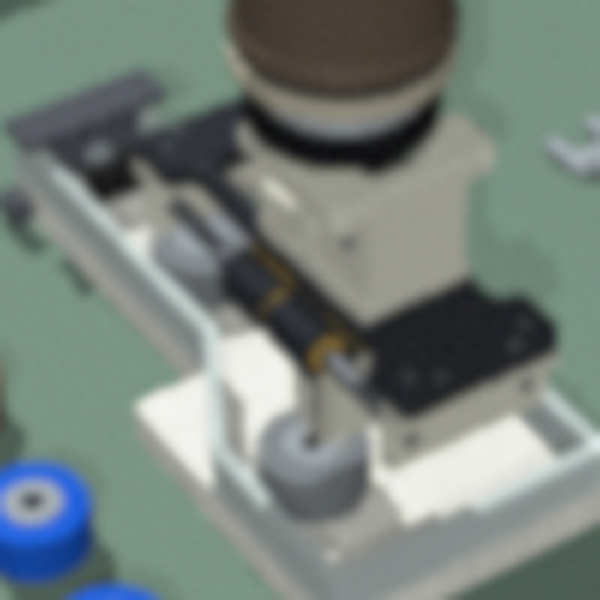

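move_arm(steps="0 -0.001 -0.012 0 255;0 -0.001 -0.022 0 255;0 -0.001 -0.022 0 255;0 -0.001 -0.022 0 255")

```text
clock: 11.13
position: [0.5301, -0.1585, 0.0291]
ee_rot: [-1.227, 1.197, 1.227]
force: [0.1, 0.2, -1.0]
width: 0.006
```

```bash
python3 -c "
from h import *
st();print(need(-.129,.0325,-.0155));d=look('s12',box=(170,270,210,310),k=6);
d=look('t12','top',box=(150,280,200,360),k=5)"
```

```text
t 11.13 tray [-124.    31.5] z 0.0291 F(feed,left,up) [ 0.17 -0.15 -0.96] w 0.006 j [-0.04  0.52  0.32  1.94 -0.24  0.72  2.02]
(array([ 0.0446,  0.001 , -0.005 ]), 'turn 0.000')
```

View pics/s12.png

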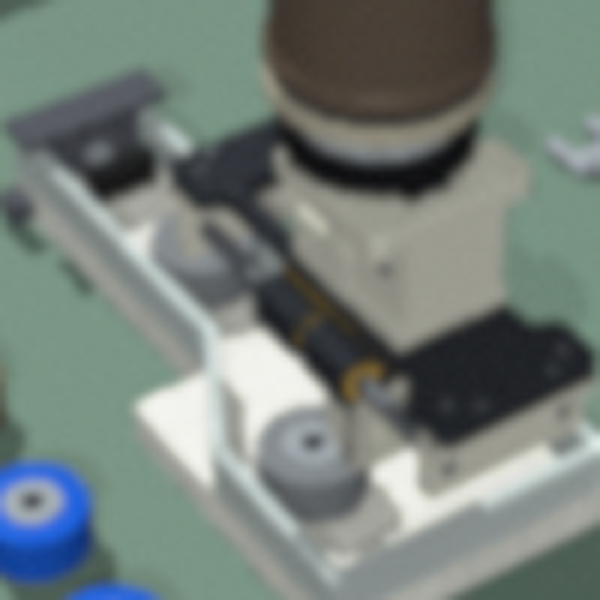

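View pics/t12.png

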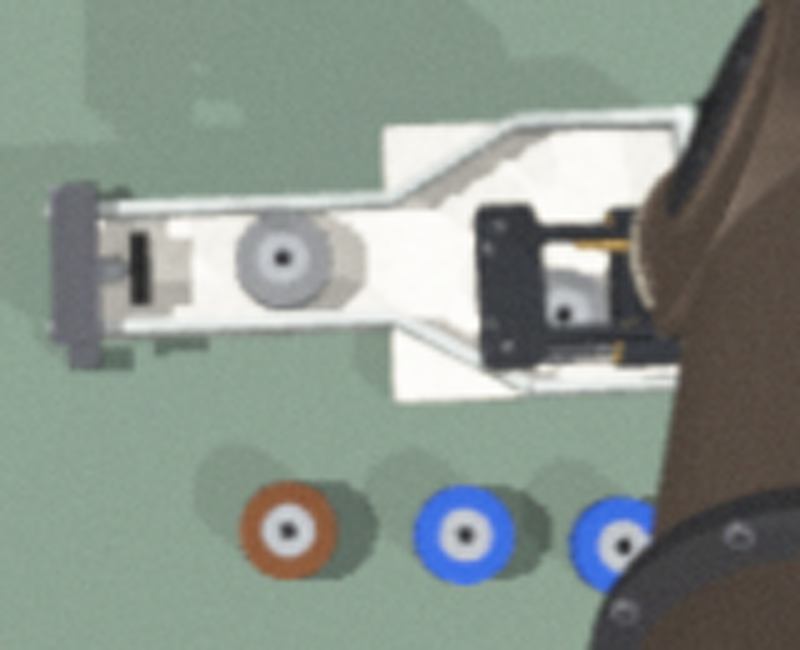

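```bash
python3 -c "
from h import *
d=dict(np.load('top0.npz'))
for a,b in((283,258),(564,313)): print(tray(plane(d,200+(a+.5)/5-.5,150+(b+.5)/5-.5,.044)))"
```

```text
[ 0.05473953 -0.00154957]
[-0.08569742  0.03191018]
```

move_arm(steps="0 0.001 -0.005 0 255;0.01 0.001 -0.005 0 255;0.02 0.001 -0.005 0 255;0.022 0.001 -0.005 0 255;0.022 0.001 -0.005 0 255")

```text
clock: 11.65
position: [0.5278, -0.1635, 0.0059]
ee_rot: [-1.225, 1.199, 1.229]
force: [-0.4, -0.1, 0.4]
width: 0.004
```

```bash
python3 -c "
from h import *
st();print(need(-.129,.0325,-.0155));d=look('s13',box=(200,270,230,310),k=8);zgrid(d,range(262,280,1),range(226,250))"
```

```text
t 11.65 tray [-128.9   33.9] z 0.0059 F(feed,left,up) [-0.08  0.44  0.38] w 0.004 j [-0.02  0.55  0.31  1.95 -0.26  0.67  2.04]
(array([ 0.0214, -0.0015, -0.0001]), 'turn 0.000')
226 -123, 60,146 -128, 60,149 -133, 61,154 -136, 60,156 -140, 60,159 -144, 60,162 -144, 57,160 -148, 57,163 -149, 56,163 -155, 57,169 -159, 57,171 -162, 56,173 -166, 57,177 -169, 56,178 -171, 55,179 -175, 55,183 -771,506,856 -178, 52,183
227 -117, 56,136 -130, 61,148 -131, 59,148 -136, 60,153 -141, 61,157 -144, 60,158 -144, 58,158 -150, 59,162 -149, 55,160 -153, 55,163 -159, 57,168 -160, 55,168 -166, 57,173 -168, 55,174 -174, 57,179 -177, 57,182 -177, 54,180 -177, 51,178
228 -121, 58,137 -122, 56,137 -135, 62,149 -137, 60,150 -140, 60,152 -143, 59,154 -147, 59,157 -150, 59,160 -153, 58,161 -154, 56,161 -160, 58,166 -162, 57,167 -165, 56,169 -169, 56,172 -174, 57,177 -178, 57,179 -178, 54,178 -177, 51,176
229 -121, 58,134 -124, 57,135 -126, 56,137 -134, 58,144 -139, 59,148 -144, 60,152 -144, 57,151 -149, 58,155 -153, 58,158 -155, 57,159 -158, 56,161 -160, 55,161 -167, 57,168 -169, 56,169 -172, 56,172 -177, 56
[... 4090 characters left out ...]
 45  -97, 38, 43 -110, 44, 58 -119, 47, 67 -121, 46, 68 -126, 46, 72 -126, 43, 71 -136, 47, 81 -137, 45, 81 -142, 46, 85 -146, 46, 89 -178, 66,126 -180, 65,127 -180, 62,125 -183, 62,127 -198, 70,144 -203, 71,149 -205, 70,150
248  -98, 42, 43 -101, 41, 45 -114, 47, 59 -114, 43, 57 -121, 46, 64 -125, 45, 67 -127, 44, 68 -132, 44, 73 -139, 47, 80 -142, 46, 82 -148, 48, 88 -147, 44, 85 -180, 65,123 -183, 64,125 -185, 63,127 -187, 62,128 -202, 70,145 -207, 72,150
249 -102, 45, 45 -103, 42, 44 -105, 40, 44 -117, 46, 58 -122, 46, 62 -123, 44, 61 -125, 43, 63 -133, 45, 71 -138, 45, 75 -142, 46, 78 -145, 45, 81 -147, 44, 82 -146, 40, 78 -182, 63,121 -187, 65,127 -190, 64,129 -190, 61,127 -205, 70,144
```

View pics/s13.png

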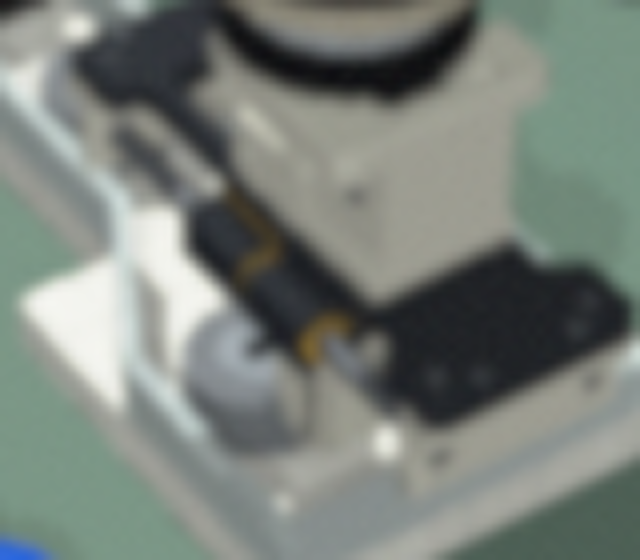

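move_arm(steps="-0.025 -0.001 0 0 255;-0.025 -0.001 0 0.12 255;-0.025 -0.001 0 0.24 255;-0.025 -0.001 0 0.36 255;-0.025 -0.001 0 0.48 255;-0.025 -0.001 0 0.6 255;-0.025 -0.001 0 0.72 255;-0.025 -0.001 0 0.84 255;-0.025 -0.001 0 0.96 255;-0.025 -0.001 0 1.08 255")

```text
clock: 12.53
position: [0.5301, -0.1639, 0.0326]
ee_rot: [-0.399, 1.533, 0.399]
force: [-0.6, -0.1, 0.2]
width: 0.001
```

move_arm(steps="0 0 0 0.12 255;0 0 0 0.24 255;0 0 0 0.36 255;0 0 0 0.48 255;0 0 0 0.491 255;0 0 0 0.491 255")

```text
clock: 13.03
position: [0.53, -0.1638, 0.0323]
ee_rot: [-0.021, 1.571, 0.021]
force: [0.7, -0.4, -0.8]
width: 0.003
```

```bash
python3 -c "
from h import *
st();print(need(-.130,.0325,-.0155), 'turn should be -1.571')"
```

```text
t 13.03 tray [-129.3   31.7] z 0.0323 F(feed,left,up) [-0.4  -0.65 -0.8 ] w 0.003 j [-0.32  0.61  0.77  1.96 -0.58  0.81  0.8 ]
(array([ 0.0478, -0.0007, -0.0008]), 'turn -1.568') turn should be -1.571
```

move_arm(steps="0.02 0 0 0 255;0.035 0 0 0 255;0.043 0 0 0 255;0.047 0 0 0 255;0.048 0 0 0 255;0.048 0 0 0 255")

```text
clock: 13.53
position: [0.53, -0.1643, -0.0154]
ee_rot: [-0.019, 1.57, 0.019]
force: [0.7, -0.1, 0.0]
width: 0.008
```

```bash
python3 -c "
from h import *
st();d=look('s14',box=(170,270,210,310),k=6)"
```

```text
t 13.53 tray [-129.7   31.7] z -0.0154 F(feed,left,up) [-0.11 -0.71  0.05] w 0.008 j [-0.27  0.67  0.7   1.98 -0.65  0.72  0.85]
```

View pics/s14.png

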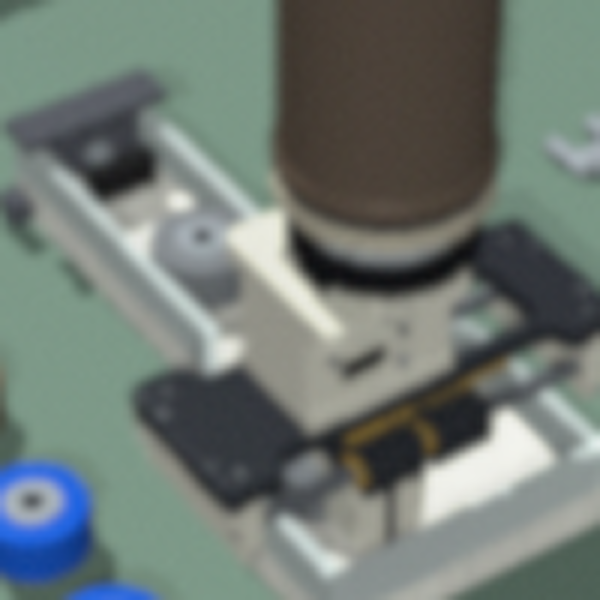

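move_arm(steps="0 0.003 0 0 255;0 0.006 0 0 255;0 0.009 0 0 255;0 0.013 0 0 255;0 0.017 0 0 255;0 0.021 0.001 0 255;0 0.025 0.002 0 255;0 0.029 0.003 0 255;0 0.033 0.005 0 255;0 0.036 0.006 0 255")

```text
clock: 14.42
position: [0.5354, -0.1272, -0.0157]
ee_rot: [-0.019, 1.571, 0.019]
force: [0.7, -0.3, -0.4]
width: 0.004
```

```bash
python3 -c "
from h import *
st();d=look('s15',box=(170,270,210,310),k=6)"
```

```text
t 14.42 tray [-92.8  25.5] z -0.0157 F(feed,left,up) [-0.27 -0.66 -0.41] w 0.004 j [-0.34  0.67  0.7   2.   -0.66  0.71  0.79]
```

View pics/s15.png

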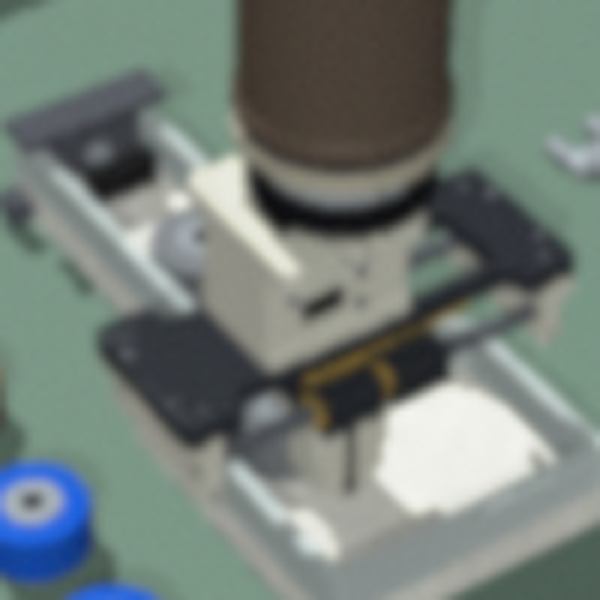

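move_arm(steps="0 0.003 0.001 0 255;0 0.006 0.002 0 255;0 0.009 0.004 0 255;0 0.012 0.006 0 255;0 0.015 0.007 0 255")

```text
clock: 14.88
position: [0.5422, -0.1126, -0.0156]
ee_rot: [-0.019, 1.57, 0.019]
force: [2.0, -2.6, 0.0]
width: 0.007
```

```bash
python3 -c "
from h import *
st()"
```

```text
t 14.88 tray [-78.4  18.3] z -0.0156 F(feed,left,up) [-2.62 -1.95  0.  ] w 0.007 j [-0.37  0.67  0.7   1.99 -0.66  0.72  0.76]
```

move_arm(steps="0 0.003 0.002 0 255;0 0.006 0.003 0 255;0 0.009 0.005 0 255;0 0.012 0.007 0 255;0 0.015 0.009 0 255;0 0.018 0.011 0 255")

```text
clock: 15.38
position: [0.5525, -0.0942, -0.0156]
ee_rot: [-0.019, 1.571, 0.019]
force: [0.7, -1.6, 1.5]
width: 0.005
```

```bash
python3 -c "
from h import *
st();d=look('s16',box=(170,270,210,310),k=6);d=look('t16','top',box=(150,280,200,360),k=5)"
```

```text
t 15.38 tray [-60.2   7.6] z -0.0156 F(feed,left,up) [-1.63 -0.68  1.51] w 0.005 j [-0.41  0.68  0.71  1.97 -0.66  0.73  0.73]
```

View pics/s16.png

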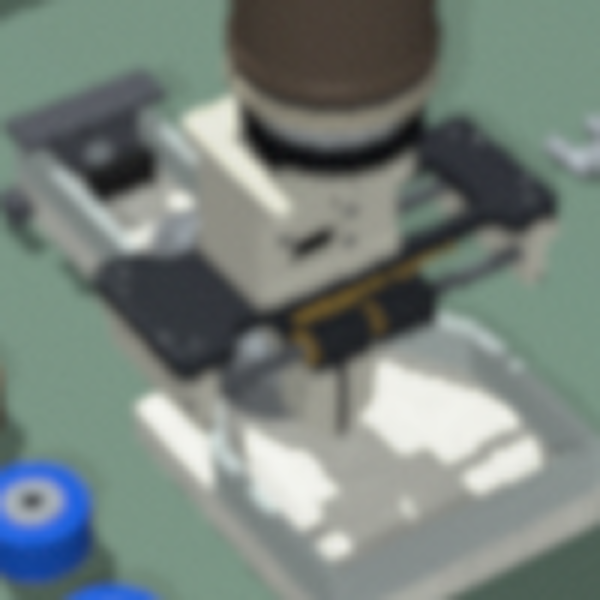

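View pics/t16.png

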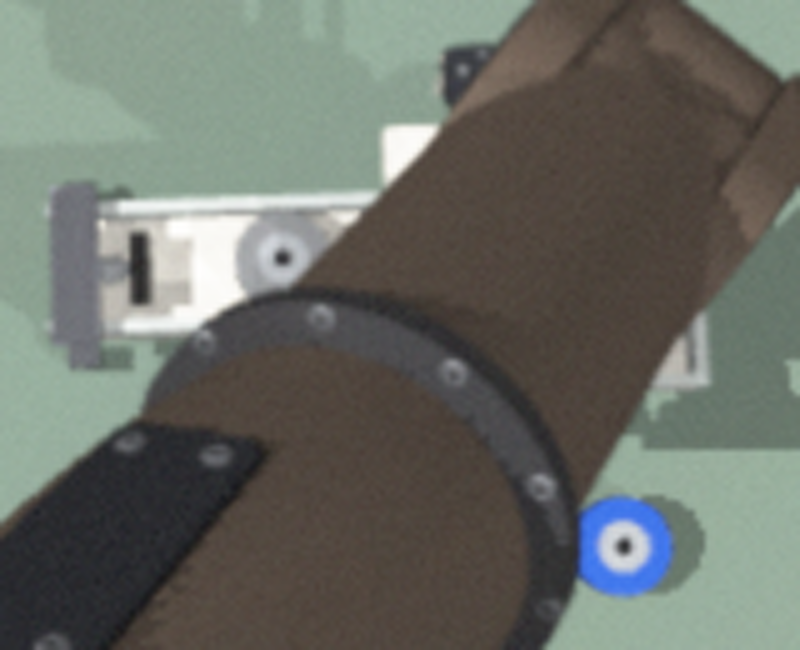

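move_arm(steps="0 0.003 0.001 0 255;0 0.006 0.002 0 255;0 0.009 0.004 0 255;0 0.012 0.005 0 255;0 0.015 0.006 0 255;0 0.018 0.007 0 255;0 0.021 0.008 0 255;0 0.024 0.008 0 255")

```text
clock: 16.15
position: [0.5597, -0.0698, -0.0157]
ee_rot: [-0.019, 1.571, 0.019]
force: [0.1, 0.1, -0.0]
width: 0.004
```

```bash
python3 -c "
from h import *
st();d=look('s17',box=(170,270,210,310),k=6)"
```

```text
t 16.15 tray [-36.   -0.3] z -0.0157 F(feed,left,up) [ 0.06 -0.13 -0.01] w 0.004 j [-0.45  0.69  0.71  1.96 -0.66  0.74  0.68]
```

View pics/s17.png

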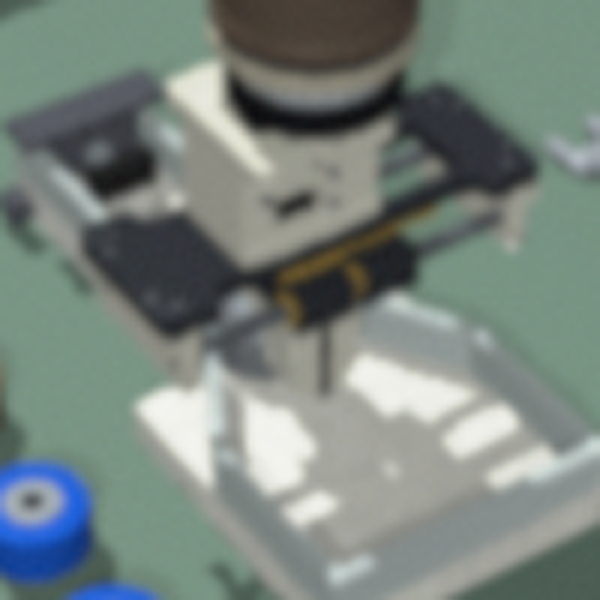

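move_arm(steps="0 0.003 0 0 255;0 0.006 0 0 255;0 0.009 0 0 255;0 0.012 0 0 255;0 0.015 0 0 255;0 0.018 0 0 255;0 0.021 0 0 255;0 0.023 0 0 255;0 0.024 0 0 255")

```text
clock: 16.95
position: [0.5591, -0.0458, -0.0157]
ee_rot: [-0.019, 1.571, 0.019]
force: [0.8, -0.9, 0.4]
width: 0.004
```

```bash
python3 -c "
from h import *
st();d=look('s18',box=(170,270,210,310),k=6);d=look('t18','top',box=(150,280,200,360),k=5)"
```

```text
t 16.95 tray [-12.   -0.2] z -0.0157 F(feed,left,up) [-0.94 -0.73  0.35] w 0.004 j [-0.5   0.69  0.71  1.97 -0.67  0.73  0.65]
```

View pics/s18.png

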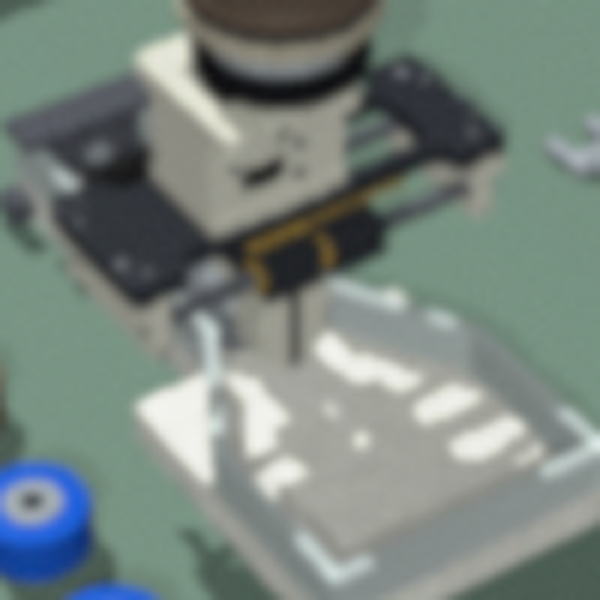

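View pics/t18.png

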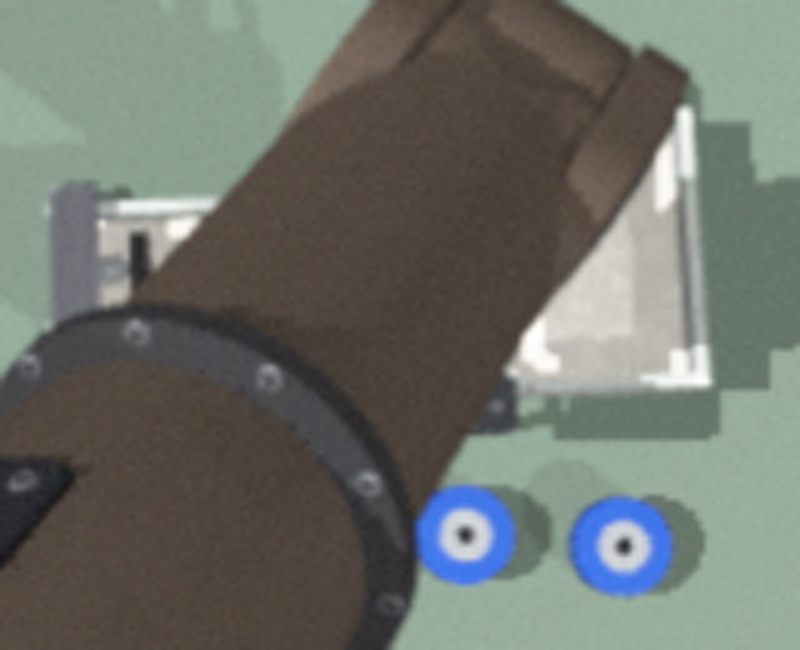

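move_arm(steps="0 0.001 0 0 255;0 0.002 0 0 255;0 0.003 0 0 255;0 0.004 0 0 255;0 0.005 0 0 255")

```text
clock: 17.47
position: [0.559, -0.0413, -0.0156]
ee_rot: [-0.019, 1.571, 0.019]
force: [0.5, -1.4, 0.5]
width: 0.005
```

move_arm(steps="0 0.001 0 0 255;0 0.002 0 0 255;0 0.003 0 0 255;0 0.004 0 0 255")

```text
clock: 17.8
position: [0.5589, -0.0372, -0.0157]
ee_rot: [-0.019, 1.571, 0.019]
force: [0.3, -1.7, 0.7]
width: 0.004
```

move_arm(steps="0 0.001 0 0 255;0 0.002 0 0 255;0 0.003 0 0 255")

```text
clock: 18.05
position: [0.5588, -0.0342, -0.0157]
ee_rot: [-0.019, 1.571, 0.019]
force: [-0.9, -0.7, -0.1]
width: 0.005
```

move_arm(steps="0 0.001 0 0 255;0 0.002 0 0 255")

```text
clock: 18.22
position: [0.5587, -0.0322, -0.0157]
ee_rot: [-0.019, 1.571, 0.019]
force: [-0.2, -1.7, 0.2]
width: 0.006
```

move_arm(steps="0 0.001 0 0 255;0 0.002 0 0 255")

```text
clock: 18.38
position: [0.5587, -0.0302, -0.0157]
ee_rot: [-0.019, 1.571, 0.019]
force: [0.6, -1.7, -0.2]
width: 0.006
```

move_arm(steps="0 0.001 0 0 255;0 0.002 0 0 255")

```text
clock: 18.55
position: [0.5587, -0.0282, -0.0157]
ee_rot: [-0.019, 1.571, 0.019]
force: [0.5, -1.2, 0.6]
width: 0.006
```

move_arm(steps="0 0.001 0 0 255;0 0.002 0 0 255")

```text
clock: 18.72
position: [0.5586, -0.0262, -0.0157]
ee_rot: [-0.019, 1.571, 0.019]
force: [0.1, -1.7, 1.1]
width: 0.006
```

move_arm(steps="0 0.001 0 0 255;0 0.001 0 0 255")

```text
clock: 18.88
position: [0.5586, -0.0249, -0.0157]
ee_rot: [-0.019, 1.571, 0.019]
force: [0.5, -0.9, 0.7]
width: 0.002
```

move_arm(steps="0 0.001 0 0 255;0 0.001 0 0 255")

```text
clock: 19.05
position: [0.5585, -0.024, -0.0157]
ee_rot: [-0.019, 1.571, 0.019]
force: [-0.3, 0.0, 0.2]
width: 0.006
```

move_arm(steps="0 0.001 0 0 255;0 0.001 0 0 255")

```text
clock: 19.22
position: [0.5585, -0.0231, -0.0157]
ee_rot: [-0.019, 1.571, 0.019]
force: [-0.3, -0.8, 0.8]
width: 0.002
```

move_arm(steps="0 0.001 0 0 255;0 0.001 0 0 255")

```text
clock: 19.38
position: [0.5584, -0.0221, -0.0157]
ee_rot: [-0.019, 1.571, 0.019]
force: [-0.5, 0.6, -0.1]
width: 0.004
```

move_arm(steps="0 0.001 0 0 255;0 0.001 0 0 255")

```text
clock: 19.55
position: [0.5585, -0.0216, -0.0157]
ee_rot: [-0.019, 1.571, 0.018]
force: [-1.0, -2.4, 0.0]
width: 0.004
```

move_arm(steps="0 0.001 0 0 255;0 0.001 0 0 255")

```text
clock: 19.72
position: [0.5584, -0.0209, -0.0157]
ee_rot: [-0.019, 1.571, 0.018]
force: [-0.6, -4.2, -0.7]
width: 0.005
```

```bash
python3 -c "
from h import *
st();d=look('s19',box=(170,250,200,300),k=8)"
```

```text
t 19.72 tray [12.9 -0.1] z -0.0157 F(feed,left,up) [-4.18  0.74 -0.66] w 0.005 j [-0.55  0.68  0.72  1.98 -0.67  0.73  0.61]
```

View pics/s19.png

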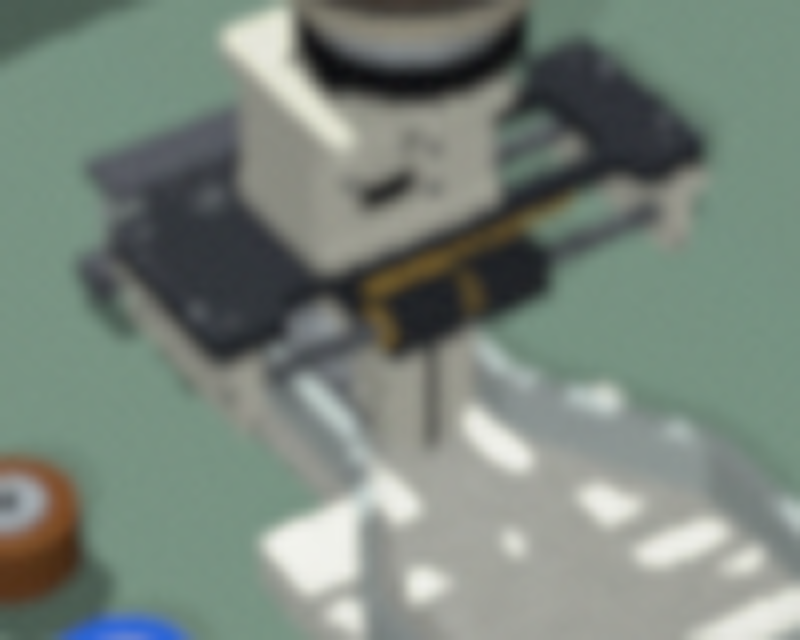

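move_arm(steps="0 0.001 0 0 255;0 0.001 0 0 255")

```text
clock: 19.93
position: [0.5584, -0.0201, -0.0156]
ee_rot: [-0.019, 1.571, 0.018]
force: [-0.3, -5.4, -1.0]
width: 0.007
```

move_arm(steps="0 0.001 0 0 255;0 0.001 0 0 255")

```text
clock: 20.1
position: [0.5584, -0.0195, -0.0156]
ee_rot: [-0.019, 1.57, 0.017]
force: [0.8, -6.5, 0.2]
width: 0.003
```

move_arm(steps="0 0.001 0 0 255;0 0.002 0 0 255;0 0.002 0 0 255")

```text
clock: 20.35
position: [0.5584, -0.0183, -0.0156]
ee_rot: [-0.02, 1.57, 0.016]
force: [-0.5, -8.5, -1.3]
width: 0.004
```

```bash
python3 -c "
from h import *
st()"
```

```text
t 20.35 tray [15.6 -0.1] z -0.0156 F(feed,left,up) [-8.5   0.73 -1.33] w 0.004 j [-0.55  0.68  0.72  1.98 -0.67  0.73  0.6 ]
```

move_arm(steps="0 0.001 0 0 255;0 0.0015 0 0 255")

```text
clock: 20.52
position: [0.5583, -0.0174, -0.0155]
ee_rot: [-0.02, 1.57, 0.015]
force: [-0.8, -11.6, -0.5]
width: 0.004
```

move_arm(steps="0 0 0 0 255")

```text
clock: 20.6
position: [0.5583, -0.0175, -0.0155]
ee_rot: [-0.02, 1.57, 0.015]
force: [-1.1, -9.8, -1.4]
width: 0.005
```

move_arm(steps="0 0 0 0 255")

```text
clock: 20.68
position: [0.5583, -0.0175, -0.0155]
ee_rot: [-0.02, 1.57, 0.015]
force: [-0.6, -9.4, -1.3]
width: 0.004
```

move_arm(steps="0 0.0008 0 0 255;0 0.0008 0 0 255;0 0.0008 0 0 255")

```text
clock: 20.93
position: [0.5583, -0.017, -0.0155]
ee_rot: [-0.02, 1.57, 0.014]
force: [-0.1, -11.6, -1.9]
width: 0.005
```

move_arm(steps="0 0 0 0 255;0 0 0 0 255")

```text
clock: 21.1
position: [0.5583, -0.017, -0.0155]
ee_rot: [-0.02, 1.57, 0.014]
force: [-0.1, -11.3, -1.4]
width: 0.003
```

move_arm(steps="0 0 0 0 255;0 0 0 0 255")

```text
clock: 21.27
position: [0.5583, -0.017, -0.0155]
ee_rot: [-0.02, 1.57, 0.014]
force: [-1.3, -11.3, -0.7]
width: 0.005
```

move_arm(steps="0 0 0 0 255;0 0 0 0 255")

```text
clock: 21.43
position: [0.5583, -0.017, -0.0155]
ee_rot: [-0.02, 1.57, 0.014]
force: [-0.8, -10.9, -1.5]
width: 0.003
```

move_arm(steps="0 -0.001 0 0 255;0 -0.002 0 0 255;0 -0.003 0 0 255;0 -0.004 0 0 255;0 -0.005 0 0 255;0 -0.006 0 0 255;0 -0.007 0 0 255;0 -0.008 0 0 255;0 -0.01 0 0 255;0 -0.014 0 0 255")

```text
clock: 22.27
position: [0.5587, -0.0266, -0.0158]
ee_rot: [-0.019, 1.571, 0.021]
force: [0.1, 0.7, -1.0]
width: 0.004
```

```bash
python3 -c "
from h import *
st()"
```

```text
t 22.27 tray [ 7.2 -0.3] z -0.0158 F(feed,left,up) [ 0.67 -0.16 -1.  ] w 0.004 j [-0.53  0.68  0.72  1.97 -0.67  0.73  0.62]
```

move_arm(steps="0 -0.005 0 0 255;-0.01 -0.008 0 0 255;-0.04 -0.008 0 0 255;-0.08 -0.008 0 0 255;-0.12 -0.04 0 0 255;-0.14 -0.08 0 0 255;-0.15 -0.12 0 0 255;-0.15 -0.16 0 0 255;-0.15 -0.2 0 0 255;-0.15 -0.22 0 0 255")

```text
clock: 23.1
position: [0.5631, -0.2531, 0.1363]
ee_rot: [-0.018, 1.569, 0.014]
force: [-0.6, -0.1, -0.4]
width: 0.008
```

```bash
python3 -c "
from h import *
st();d=look('s20',box=(170,270,190,310),k=6);d=look('t20','top',box=(150,280,200,360),k=5)"
```

```text
t 23.10 tray [-219.3    0.8] z 0.1363 F(feed,left,up) [-0.08  0.56 -0.37] w 0.008 j [-0.22  0.58  0.86  1.71 -0.49  1.08  0.82]
```

View pics/s20.png

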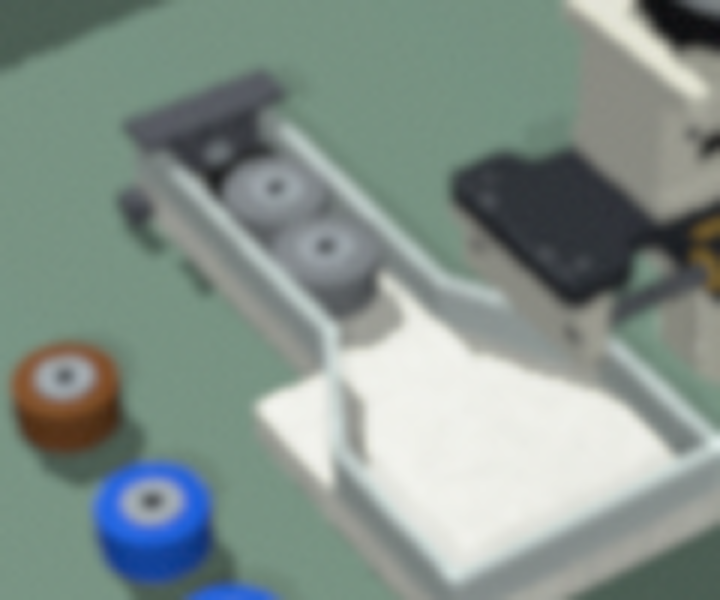

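View pics/t20.png

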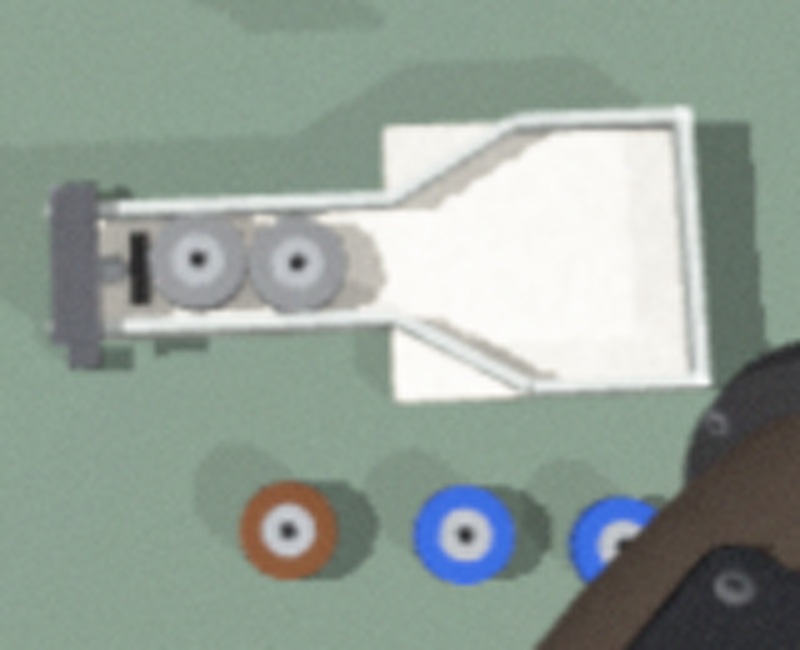

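```bash
python3 -c "
from h import *
d=dict(np.load('top0.npz')); s=dict(np.load('side0.npz'))
for a,b in((198,259),(297,262)): print('top',tray(plane(d,200+(a+.5)/5-.5,150+(b+.5)/5-.5,.044)))
for a,b in((276,188),(325,246)): print('side',tray(plane(s,190+(a+.5)/6-.5,170+(b+.5)/6-.5,.044)))
print(tray(plane(d,200+149.5/5-.5,150+267.5/5-.5,.042)))
d=look('t21','top',box=(180,225,205,275),k=11)"
```

```text
top [ 0.09762868 -0.00268768]
top [0.04775942 0.00075652]
side [ 0.09874709 -0.00172168]
side [0.04999386 0.00187564]
[0.1225709  0.00017676]
```

View pics/t21.png

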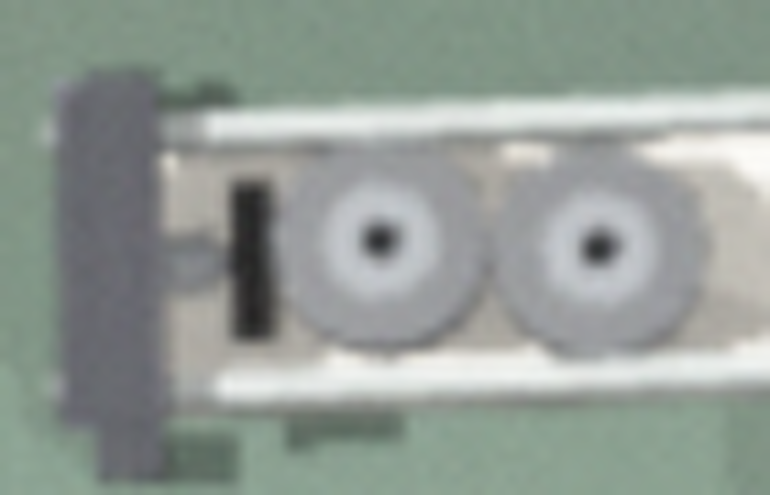

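The enlarged top view shows the row home: the front wheel at (378,240) touches the pad at (252,260), and the second wheel at (598,247) sits right behind it. The brown and blue wheels are where they started and the arm is clear, so I'm handing in.

```bash
python3 -c "
from h import *
st(); print(arm.sign_off())"
```

```text
t 23.25 tray [-217.8    1.1] z 0.1354 F(feed,left,up) [ 0.67  0.26 -0.18] w 0.005 j [-0.22  0.58  0.86  1.71 -0.49  1.08  0.81]
the job is handed in; nothing more can be done
None
```

Both wheels are through the throat and home against the stop, and I handed the job in at 23 s of the 72 s allowed. `sign_off` gives no verdict, so the results below are my own checks.

**What I did**
- **Nudge:** with shut fingers I pushed the left wheel back about 33 mm; at least 25 mm was asked.
- **First wheel:** I slid the right wheel through the throat to about 55 mm into the lane.
- **Second wheel:** I brought the left wheel along behind it. I turned the gripper a quarter turn first, because the gap to the back wall was tight.
- **Press:** I felt the pad and pressed with 11 to 11.5 N at the hand for about 0.6 s, so roughly 10 N on the stop. Then I backed off slowly and lifted clear.

**Last checks**
- **Positions:** the wheel centres are at about 98 and 48 mm past the throat, 50 mm apart. The front wheel's edge and the pad face both come out at about 122.6 mm, so they touch.
- **Two views:** the top and side pictures agree to about 2 mm.
- **Bystanders:** the blue and brown wheels look unmoved. I did not re-check the bin, collar, wrench or pipe joint in a final picture, but nothing came near them.
- **Forces:** the highest hand reading was about 11.6 N, but I only saw values at the end of each move. The force on the stop itself is inferred from the hand force, not measured.

**One disagreement:** the finger tips were about 40 mm higher in the pictures than the TCP readout implied. I trusted the pictures and went down in small steps with no floor contact, so my tool heights read below zero.

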